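# Zero a bench comparator on the master bar, then gauge the casting

### The arm

A 7-joint arm with a two-finger parallel gripper is mounted at the origin on a cart in front of the work surface, level with it; the furniture and walls round the work are solid. World frame = base frame: x ahead of the robot, y to its left, z up, the work surface at z = 0. Lengths are in m, angles in rad, forces in N, time in s.
With the tool pointing down it reaches from about 0.425 to 0.825 m from the base axis. Payload 3.6 kg.
Tool frame: the origin (TCP) lies midway between the tips of the shut fingers; the grasp point (between the pads) lies 19 mm behind it; x points along the fingers, z is the direction in which the jaws open and shut, and the axes are right-handed (so a half turn about x gives the same grasp; the last joint's range is limited). The gripper opens to 85 mm and grips with 20 to 120 N. Pads are 22 mm wide; open, the fingers measure 114 mm over their backs; the gripper's body (76 mm by 85 mm) begins 54 mm behind the grasp point. The pads swing forward as they close: fully open they stand 13 mm farther back than shut.
Start: joints at [1.23, 0.615, -0.013, 1.423, 0.008, 1.103, -0.04], TCP at [0.201, -0.618, 0.194] pointing down, gripper open.
Joint ranges: [-3.12, 3.12], [-0.3, 2.06], [-1.34, 1.32], [0.26, 2.42], [-1.36, 4.5], [0.01, 1.98], [-2.84, 2.84]. Speed limits (rad/s): [2.79, 2.79, 3.14, 3.14, 3.14, 3.14, 3.14].

### API

Orientations are given as a unit quaternion [w, x, y, z].
In Python, from plant import r gives the robot as it stands.
- The arm moves only by the tool step_arm, never from a script. Its argument "steps" is a list of rows, each a list of 7 numbers: the turn, a rotation vector about the tool's x, y, z in degrees, then the shift along the tool's x, y, z in mm, then the finger opening in mm, from 0 to 85.4. In form: [[ax, ay, az, x, y, z, fingers], ...]. A call has 1 to 12 rows; each row is the pose to reach, as a shift and turn from the pose measured when the call began, along the tool's axes at that moment; what a row does not reach only later rows make up. A row lasts 1/8 s, in which the tool goes at most 62.5 mm and 10.7 degrees, less where a joint would pass 70% of its speed; a pose out of reach is approached as far as the arm can. A call with a gripper value outside its range is refused whole. The fingers move at their own pace and stop on an object; "newtons" is the grip in N (left out, the last holds). Time passes only in rows, so rows that repeat a pose let the fingers close. It gives the time, the measured TCP pose, the force and the opening at its end, in the units of the state.
- r.observe(): the state, without advancing time (a new reading comes with each control period).
- r.capture(name): name is "scene" or "side" or "wrist"; returns (picture, depth): 384x512x3 uint8, red, green, blue; 384x512 float32, m along the optical axis (not along the pixel's ray), 0 where there is no reading.
- r.get_calibration(name): a dict with "K" (3x3 intrinsics, pixels), "cam_to_world" (4x4, takes a point from camera to world coordinates); the wrist camera has in their place "hand_eye" (4x4, takes a point from camera to tool coordinates, whose origin is the TCP and whose axes are the tool frame's). Camera axes: x right, y down, z forward; pixel columns grow to the right and rows downward; lengths in m; the calibration is good to about 2 mm. A picture is of the moment at which its call begins: read the wrist's pose just before it. get_calibration takes no time and is no camera call.
- r.hand_in(): hands the job in, once; it reports no verdict.
The state is a dict: "time": time; "joint_positions": joint angles; "qvel": joint speeds; "joint_torque": joint torques, N m; "position": TCP position; "tool_rot": TCP orientation; "force": force on the tool from outside, world axes, zero at the start; "wrist_torque": the same for the moment, N m; "grip_width": finger opening in m.
Only numpy, scipy, OpenCV 4.12 (cv2) and the standard library are available. Lean on these libraries where they do the work, as an engineer would, in place of code of your own. Each camera call takes 0.05 s, during which the arm holds its last target.

### The job

Check the casting for shrinkage on the bench comparator: slide the metal master bar between the anvil and the sprung spindle, gently home against the back stop, and turn the dial's bezel until its zero mark stands at the pointer. Then draw the master out and lay it back on the mat, slide the casting in gently against the stop in the same way, and leave it there to be read, without shifting the bezel. Do not press hard on the comparator and do not disturb the other things on the bench.

Things in the scene. Friction and masses are not known exactly. Their poses are not given: they have to be found in the camera images.
- comparator: Fixed bench comparator, cast-iron base 174 x 166 mm. Origin at bench height under the spindle's axis; x: the way a bar is slid in, y: from dial to anvil, z up. Stem clamp at x -14..+14, y -50..-32 mm, 52 mm high. Home: bar flat on the table, along x, end on the stop, side on the anvil (centre at y 0 for the master, +0.5 mm casting). Let go, the spindle keeps it there.
- table_front (a point): Point on the ground table's top, 26 mm above the bench, on the line y = 0 of the comparator, 70 mm before the spindle's axis (x = -70 mm). The slippery table reaches x -100..+68, y -30..+30 mm. A bar centred here (nose at x = -20 mm) still lies clear of spindle and anvil; from here it slides in along +x. Base round the table: 18 mm above the bench.
- anvil_face (a point): Middle of the fixed anvil's slippery upright face, on the spindle's axis (x = 0, y = +16 mm of the comparator, 40 mm up). The face looks to -y, spans x -16..+22 mm and 28 mm up from the table; its near corner is rounded (4 mm). Bars lie with one side on it.
- spindle_nose (a point): Tip of the ball nose (radius 4 mm) of the sprung spindle, 40 mm up, facing the anvil along +y. Free it stands at y = -10.5 mm, a gap of 26.5 mm; a bar's round end pushes it aside towards -y as the bar is slid in: 2.5 N at first, 0.5 N more per mm. Pushing a bar in takes up to about 5 N until it meets the stop.
- stop_slot (a point): Middle of the slot in the table behind the spindle (x = +32 mm, y = 0 of the comparator, table height) along which the back stop was clamped for this batch: a steel plate square to x, 24 mm wide, 20 mm high. Its face stands anywhere from x = +18 to +46 mm; its place is not measured and must be felt for. Press no bar on the stop with over 18 N, on anvil or spindle with over 25 N.
- dial_centre (a point): Centre of the round dial, on the bezel's top rim, 56 mm above the bench, at x 0, y -82 mm of the comparator. The bezel is a knurled ring 60 mm across, 45 to 56 mm above the bench, axis upright; it can be gripped across from above. Below it the case is 56 mm across and the base 18 mm up. Room for fingers all round but towards +y of the comparator (the stem).
- zero_mark (a point): The zero mark: a broad black bar on the white dial face, 20 mm from the dial's axis; a small raised metal tab on the bezel's rim stands at the same angle. It turns with the bezel.
- bezel (a joint): Angle of the bezel (rad), growing counter-clockwise seen from above. At 0 the zero mark lies from the dial's centre towards the comparator's +x, where the pointer stands with the master home. Turns stiffly (0.06 N m) and stays where it is left.
- pointer_tip (a point): Tip of the slim black pointer, 20 mm from the dial's axis, just above the face. Its other, short end is broad.
- pointer (a joint): Angle of the pointer (rad), growing clockwise seen from above as the spindle is pushed in: one turn per 10 mm. At 0 (spindle free) it points from the dial's centre towards the comparator's -x; it reads about 3.1 with the master home, about 2.5 with the casting home.
- master: Metal master bar, 100 mm long (along its x), 32 mm wide, 28 mm high, with fully round ends; flat top with two dowel holes. 0.24 kg. Origin: centre of the underside; z up. Both ends are alike.
- casting: Resin casting of the same shape, a little smaller: 98 mm long (along its x), 31 mm wide, 27 mm high, round ends; known by the stub of the pouring gate, 9 mm high and 15 mm across, in the middle of its top. About 0.1 kg. Origin: centre of the underside; z up. Both ends are alike.
- mat: Fixed dark ribbed mat, 130 mm (x) by 176 mm (y), 4 mm thick, left of the comparator. The two bars start on it side by side, along its x, at about y = -38 and +38 mm, either one on either side. Origin: centre of the underside.
- cup_mix_a: Clear plastic mixing cup, 68 mm across, 85 mm high; a bystander, not to be moved. Origin: centre of the underside.
- masking_tape: Roll of masking tape lying flat, 104 mm across, 25 mm high; a bystander, not to be moved. Origin: centre of the underside.
- torch: Black torch lying on the bench, 127 mm long (y), 33 mm thick; a bystander, not to be moved. Origin: centre of the underside.
- marker_black: Marker pen lying on the bench near its front edge, 135 mm long (y), 17 mm thick; a bystander, not to be moved. Origin: centre of the underside.
There are look-alikes about, which are no part of the job. Leave any blue look-alike of the casting alone.

How it is judged:
On the way, in this order (a step that is already met when the one before it is completed fails the run):
1. the master lies home: flat on the table, along the anvil, within 2 mm of the back stop (horizontal distance between backstop_c0 and master below 0.056 m and y of master in the frame of comparator between -0.0018 and 0.0018 m and z of master in the frame of comparator between 0.024 and 0.028 m and angle between the x axis of master and the x axis of comparator, either way round below 0.06 rad and angle between master's own z axis and vertical below 0.05 rad), for 0.2 s.
2. with the master home, the bezel's zero mark stands at the pointer (within 2.5 mm at the mark) (all of step 1 and horizontal distance between zero_mark and pointer_tip below 0.0025 m), for 0.3 s.
3. the master lies flat on the mat again, let go (x of master in the frame of mat between -0.06 and 0.06 m and y of master in the frame of mat between -0.08 and 0.08 m and z of master in the frame of mat between 0.002 and 0.007 m and angle between master's own z axis and vertical below 0.05 rad and contact force between the fingers and master below 0.1 N), for 0.2 s.
At the end, for the whole second after the job is handed in: Casting home in the comparator, released, at rest: flat, within 1.8 mm of the anvil, 0.06 rad of square and 2 mm of the stop; pointer 2.25 to 2.8 rad; bezel still as zeroed on the master (within 0.22 rad of 0); master at rest flat on the mat, centre within 60 x 80 mm of the mat's (horizontal distance between backstop_c0 and casting below 0.055 m and y of casting in the frame of comparator between -0.0013 and 0.0023 m and z of casting in the frame of comparator between 0.024 and 0.028 m and angle between the x axis of casting and the x axis of comparator, either way round below 0.06 rad and angle between each of casting, master's own z axis and vertical below 0.05 rad and x of master in the frame of mat between -0.06 and 0.06 m and y of master in the frame of mat between -0.08 and 0.08 m and z of master in the frame of mat between 0.002 and 0.007 m and value of joint bezel between -0.22 and 0.22 rad and value of joint pointer between 2.25 and 2.8 rad and linear speed of each of casting, master below 0.01 m/s); the robot touches nothing.
It fails at once if a bar is pressed on the back stop with more than 18 N (contact force between any of master, casting and backstop_c0 above 18 N).
It fails at once if a bar is pressed on the anvil or the spindle with more than 25 N (contact force between any of master, casting and anvil_c0 above 25 N or contact force between any of master, casting and anvil_c1 above 25 N or contact force between any of master, casting and spindle_c0 above 25 N).
It fails at once if a bystander is moved by more than 20 mm (distance of any of cup_mix_a, masking_tape, torch, marker_black from where it was at the start of the episode above 0.02 m).
It also fails if it takes over 72 s, if anything falls off the work surface, if the arm or the gripper's body presses on something with over 40 N, if the wrist force passes 120 N, or if a joint passes its speed limit or range.

## Working session

There is one attempt and no reset: what is moved stays moved. The work goes in short steps, Python scripts to look and compute and a tool call to move; the robot and the scene stay as the last step left them, time stands still between calls to the robot, and variables do not carry over. Pictures are saved under pics/ and viewed, and the job is handed in when it is done.

Besides the shell and the picture viewer there is one more tool, called after "Call:" as name([rows], argument=value, ...), one row to a line, values as JSON. step_arm: Moves the arm, as the interface text tells. Its arguments: {"type":"object","properties":{"steps":{"type":"array","items":{"type":"array","items":{"type":"number"}}},"newtons":{"type":"number"}},"required":["steps"]}

```bash
ls -la; mkdir -p pics
python3 - <<'E'
from plant import r
import cv2,numpy as np
s=r.observe();print(s)
for n in("scene","side","wrist"):
    s=r.observe()
    p,d=r.capture(n);c=r.get_calibration(n)
    print(n,c)
    cv2.imwrite(f"pics/{n}0.png",p[:,:,::-1]);np.savez(f"{n}0.npz",p=p,d=d)
E
```

```text
total 12
drwxr-xr-x  3 agent agent 4096 Dec  7 04:32 .
drwxr-xr-x 23 root  root  4096 Dec  7 04:32 ..
drwxr-xr-x  2 agent agent 4096 Dec  7 04:32 pics
{'time': 0.0, 'joint_positions': array([ 1.22950576,  0.61590885, -0.01260657,  1.42490542,  0.00809955,
        1.10338252, -0.04042204]), 'qvel': array([-0.00059884, -0.0013901 ,  0.00059346,  0.0009388 , -0.0014013 ,
        0.00040922,  0.00079855]), 'joint_torque': array([-2.31673894e-04, -4.69215488e+01,  2.58928863e-01, -1.71032667e+01,
        9.93026159e-03,  9.65678279e-03, -8.55135568e-06]), 'position': array([ 0.20098817, -0.61724363,  0.19264285]), 'tool_rot': array([ 0.57146035,  0.41595405,  0.57293894, -0.41491719]), 'force': array([-0.21213168,  0.13119274,  0.44683801]), 'wrist_torque': array([-0.03242687, -0.03611073,  0.01693097]), 'grip_width': 0.08533713234008193}
scene {'K': array([[457.2192466 ,   0.        , 258.15831891],
       [  0.        , 457.2192466 , 194.35635918],
       [  0.        ,   0.        ,   1.        ]]), 'cam_to_world': array([[-0.55583981, -0.38182334,  0.73841251, -0.90824089],
       [-0
[... 423 characters left out ...]
  [ 0.38499793, -0.63268103,  0.67193103, -0.79846643],
       [ 0.01469712, -0.72375585, -0.68989961,  1.14224673],
       [ 0.        ,  0.        ,  0.        ,  1.        ]])}
wrist {'K': array([[307.44479131,   0.        , 258.80452646],
       [  0.        , 307.44479131, 190.09569392],
       [  0.        ,   0.        ,   1.        ]]), 'hand_eye': array([[ 5.97929326e-05, -3.21833020e-01,  9.46796443e-01,
        -1.79826100e-01],
       [ 2.93816410e-04, -9.46796398e-01, -3.21833023e-01,
         8.29636863e-02],
       [ 9.99999955e-01,  2.97427672e-04,  3.79480892e-05,
         2.35639007e-04],
       [ 0.00000000e+00,  0.00000000e+00,  0.00000000e+00,
         1.00000000e+00]])}
```

View pics/scene0.png

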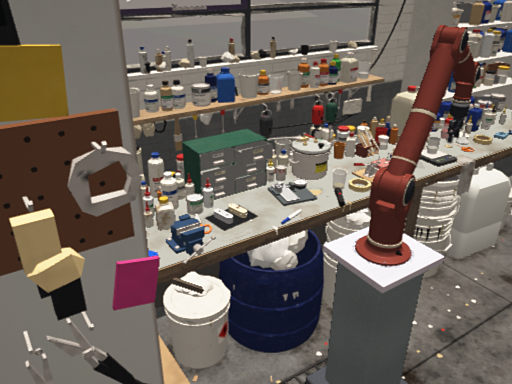

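View pics/side0.png

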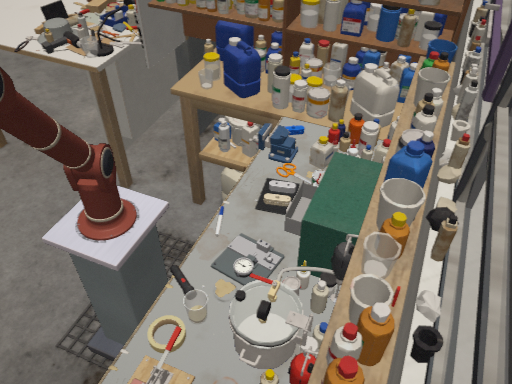

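View pics/wrist0.png

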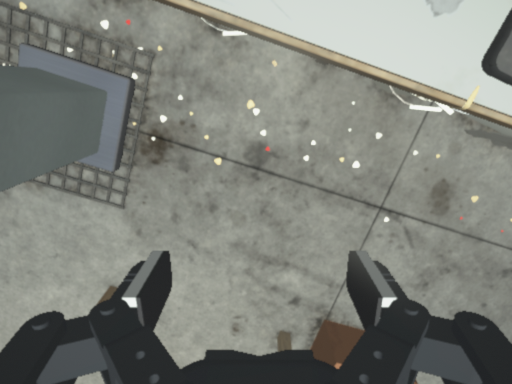

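```bash
cat > h.py <<'E'
import numpy as np,cv2
from scipy.spatial.transform import Rotation as R
def ray(cal,u,v,T=None):
    K=cal["K"];d=np.array([(u-K[0,2])/K[0,0],(v-K[1,2])/K[1,1],1.])
    T=cal["cam_to_world"] if T is None else T
    return T[:3,3],T[:3,:3]@d
def onplane(cal,u,v,z,T=None):
    o,d=ray(cal,u,v,T);return o+d*(z-o[2])/d[2]
def proj(cal,P,T=None):
    T=cal["cam_to_world"] if T is None else T
    p=np.linalg.inv(T)@np.append(P,1);q=cal["K"]@p[:3];return q[:2]/q[2]
def toolT(s):
    q=s["tool_rot"];T=np.eye(4);T[:3,:3]=R.from_quat([q[1],q[2],q[3],q[0]]).as_matrix();T[:3,3]=s["position"];return T
def wristT(s,cal): return toolT(s)@cal["hand_eye"]
def delta(s,P,xdir,zdir):
    """tool-frame rotvec deg + shift mm to reach pose"""
    T=toolT(s);x=np.array(xdir,float);x/=np.linalg.norm(x);z=np.array(zdir,float);z-=x*(z@x);z/=np.linalg.norm(z)
    Rt=np.stack([x,np.cross(z,x),z],1)
    rv=np.degrees(R.from_matrix(T[:3,:3].T@Rt).as_rotvec())
    return rv.round(2),(T[:3,:3].T@(np.array(P)-T[:3,3])*1000).round(1)
E
python3 - <<'E'
from plant import r
import cv2,numpy as np
from h import *
p=np.load("side0.npz")["p"];c=r.get_calibration("side")
for uv in[(283,187),(277,200),(243,267),(262,245),(195,307),(167,333),(180,278),(221,218)]:print(uv,onplane(c,*uv,0.03).round(3))
x=p[170:290,190:330][:,:,::-1];cv2.imwrite("pics/side0c.png",cv2.resize(x,None,fx=5,fy=5,interpolation=2))
p=np.load("scene0.npz")["p"]
x=p[160:240,190:350][:,:,::-1];cv2.imwrite("pics/scene0c.png",cv2.resize(x,None,fx=5,fy=5,interpolation=2))
E
```

```text
(283, 187) [0.516 0.365 0.03 ]
(277, 200) [0.521 0.292 0.03 ]
(243, 267) [ 0.532 -0.028  0.03 ]
(262, 245) [0.552 0.077 0.03 ]
(195, 307) [ 0.465 -0.211  0.03 ]
(167, 333) [ 0.434 -0.313  0.03 ]
(180, 278) [ 0.375 -0.14   0.03 ]
(221, 218) [0.377 0.133 0.03 ]
```

View pics/side0c.png

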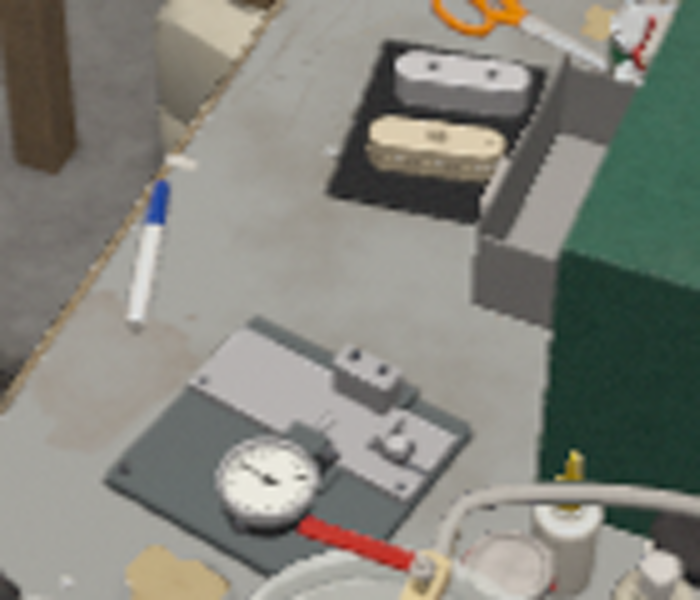

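View pics/scene0c.png

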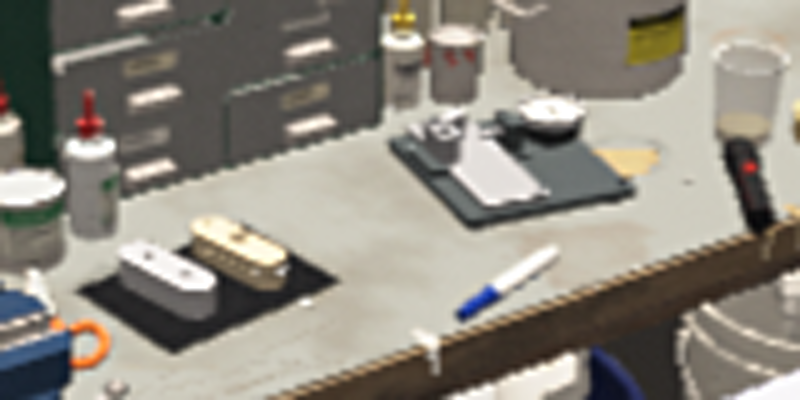

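Run:
```python
from plant import r
from h import *
s=r.observe();T=toolT(s);print(T.round(3))
# depth from side
for n in("side","scene"):
    z=np.load(n+"0.npz");c=r.get_calibration(n);d=z["d"]
    v,u=np.indices(d.shape);K=c["K"]
    P=np.stack([(u-K[0,2])/K[0,0]*d,(v-K[1,2])/K[1,1]*d,d],-1)@c["cam_to_world"][:3,:3].T+c["cam_to_world"][:3,3]
    np.save(n+"P.npy",P)
    m=(d>0)
    # height map 2cm grid
    print(n)
    for x in np.arange(0.36,0.9,0.04):
        row=[]
        for y in np.arange(-0.45,0.6,0.05):
            k=m&(abs(P[...,0]-x)<.02)&(abs(P[...,1]-y)<.025)&(P[...,2]>-.1)&(P[...,2]<.6)
            row.append("%4d"%(1000*P[k][:,2].max()) if k.sum()>2 else "   .")
        print("%.2f"%x," ".join(row))
c=r.get_calibration("side")
# comparator corners px approx from crop/5+offset
for nm,(a,b),zz in [("fl",(250,322),.018),("tfl",(248,330),.026),("tfr",(195,382),.026),("base near",(107,480),.018),("base far",(470,432),.018),("table far",(405,498),.026),("dial",(268,482),.056),("anvil",(368,360),.054),("stop",(395,440),.046)]:
    print(nm,onplane(c,190+a/5-.4,170+b/5-.4,zz).round(4))
```

```text
[[-0.001  0.951  0.31   0.201]
 [ 0.002  0.31  -0.951 -0.617]
 [-1.    -0.    -0.002  0.193]
 [ 0.     0.     0.     1.   ]]
side
0.36    7    7   24   26    6    6   31   33    4    8    5   16   17   18    4    6    4    8    5    5  105
0.40   16   16   27   29   28   25   35    4    5    6   17   18    7    5    7    5    4    5    4    7  106
0.44   69   17   27   29   86   86   35    6   24   22   30   23    5    5    8    8   26   24   11   11  113
0.48   73   85   98  100   87   85    7    8   23   30   30   30    6    7    9   36   35   37   13   13   73
0.52    .   18    5    7   86   85    6    5   59   59   54   55    5    4    9   41   38   36   11   11    5
0.56    .   17    4    5    4    6    4   17   59   61   59   53    6    4    8   35   37   33   12    5   97
0.60    .    4    6  153  177  217  215    .   20   47   48  184  180    2    .    .    1   70   71    4  125
0.64    .    .   88  156  158  217  217    .    .    5  226  229  229  229    .    .  137  105   70    .   86
0.68    .    .   94  158  225  214  218  208   71   68  235  236  234  235  235  235  236 
[... 1684 characters left out ...]
2   99    .    .  153  165  153  185  222    .  236  237  236  236  235  236  235  233  119    .  127
0.80  333  283  325    .  161  163   86    .  332  285  234  236  238  237  237  235  237  237  117  168   75
0.84  364  435  364  365  364  363  439  366  364  474  365  457  381  365  411  366  366  365  365  364  365
0.88  498  492  498  461  449  446  450  478  473  473  473  512  513  473  452  448  478  489  462  441  469
fl [0.461  0.1011 0.018 ]
tfl [0.4659 0.0878 0.026 ]
tfr [0.4531 0.0336 0.026 ]
base near [ 0.4339 -0.054   0.018 ]
base far [0.629  0.0717 0.018 ]
table far [0.6122 0.001  0.026 ]
dial [ 0.5393 -0.0421  0.056 ]
anvil [0.5573 0.0728 0.054 ]
stop [0.5951 0.0257 0.046 ]
```

```bash
cat >> h.py <<'E'
def dirs(yawy):
    "tool x down, tool y pointing at world yaw (deg); returns xdir,zdir"
    a=np.radians(yawy);y=np.array([np.cos(a),np.sin(a),0]);x=np.array([0,0,-1.]);return x,np.cross(x,y)
def row(s,P,yawy,near=None):
    rv,t=delta(s,P,*dirs(yawy))
    return list(rv)+list(t)
E
python3 - <<'E'
from plant import r
from h import *
s=r.observe()
for k in range(1,13):
    f=k/12
    a=np.radians(-72+f*74);rad=.649+f*(.48-.649)
    print(row(s,[rad*np.cos(a),rad*np.sin(a),.193+.02*f],18+124*f))
E
```

```text
[np.float64(-10.29), np.float64(-0.12), np.float64(-0.01), np.float64(-1.7), np.float64(67.8), np.float64(-18.0)]
[np.float64(-20.62), np.float64(-0.11), np.float64(-0.02), np.float64(-3.4), np.float64(132.2), np.float64(-42.7)]
[np.float64(-30.96), np.float64(-0.11), np.float64(-0.03), np.float64(-5.0), np.float64(192.1), np.float64(-73.8)]
[np.float64(-41.29), np.float64(-0.11), np.float64(-0.04), np.float64(-6.6), np.float64(247.0), np.float64(-110.6)]
[np.float64(-51.62), np.float64(-0.11), np.float64(-0.05), np.float64(-8.1), np.float64(296.2), np.float64(-152.3)]
[np.float64(-61.96), np.float64(-0.1), np.float64(-0.06), np.float64(-9.7), np.float64(339.4), np.float64(-198.3)]
[np.float64(-72.29), np.float64(-0.1), np.float64(-0.07), np.float64(-11.3), np.float64(376.3), np.float64(-247.6)]
[np.float64(-82.62), np.float64(-0.09), np.float64(-0.08), np.float64(-12.8), np.float64(406.6), np.float64(-299.6)]
[np.float64(-92.96), np.float64(-0.09), np.float64(-0.09), np.float64(-14.4), np.float64(430.2), np.float64(-353.2)]
[np.float64(-103.29), np.float64(-0.08), np.float64(-0.1), np.float64(-16.0), np.float64(447.1), np.float64(-407.9)]
[np.float64(-113.62), np.float64(-0.08), np.float64(-0.11), np.float64(-17.5), np.float64(457.5), np.float64(-462.6)]
[np.float64(-123.96), np.float64(-0.07), np.float64(-0.13), np.float64(-19.1), np.float64(461.3), np.float64(-516.7)]
```

Call:
step_arm([
  [-10,0,0,-20,60,-18,85],
  [-20,0,0,-40,120,-43,85],
  [-30,0,0,-60,180,-74,85],
  [-41,0,0,-80,235,-110,85],
  [-51,0,0,-80,285,-150,85],
  [-61,0,0,-80,325,-195,85],
  [-72,0,0,-80,360,-245,85],
  [-82,0,0,-80,390,-298,85],
  [-93,0,0,-70,415,-352,85],
  [-103,0,0,-50,435,-407,85],
  [-114,0,0,-30,450,-460,85],
  [-124,0,0,-19,461,-515,85],
])

```text
time: 1.65
position: [0.4799, 0.0121, 0.2129]
tool_rot: [0.635, -0.311, 0.635, 0.313]
force: [1.1, 0.6, -0.0]
grip_width: 0.0853
```

```bash
cat > cap.py <<'E'
import sys
from plant import r
from h import *
n=sys.argv[1];tag=sys.argv[2]
s=r.observe();p,d=r.capture(n)
np.savez(tag+".npz",p=p,d=d,**({"T":wristT(s,r.get_calibration("wrist"))} if n=="wrist" else {}))
cv2.imwrite(f"pics/{tag}.png",cv2.resize(p[:,:,::-1],None,fx=1.5,fy=1.5,interpolation=2))
print(s["time"],s["position"].round(4),toolT(s)[:3,:3].round(3).tolist(),s["force"].round(2),s["grip_width"],s["joint_positions"].round(2))
E
python3 cap.py wrist w1
```

```text
1.65 [0.4799 0.0121 0.2129] [[-0.001, -0.792, 0.611], [0.002, 0.611, 0.792], [-1.0, 0.002, 0.001]] [ 1.11  0.6  -0.05] 0.08533740000202224 [ 0.42  0.4  -0.68  1.86  0.29  0.99  0.52]
```

View pics/w1.png

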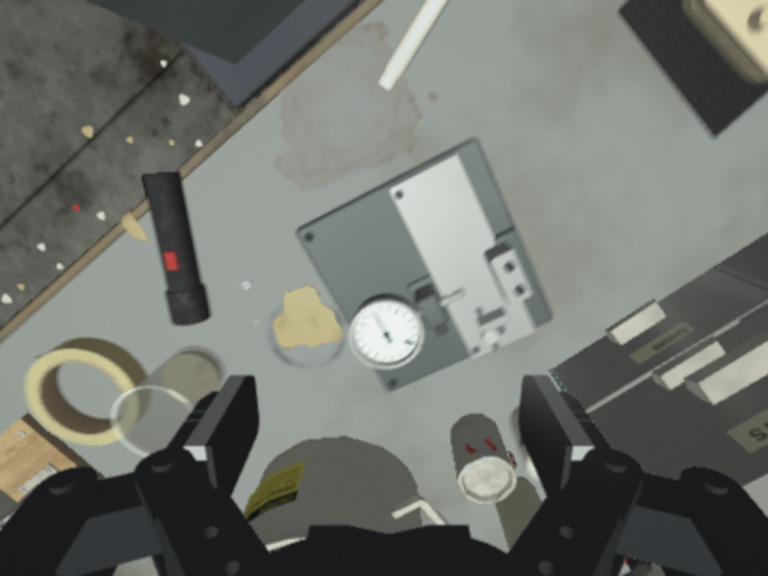

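Run:
```python
from h import *
p=np.load("w1.npz")["p"]
x=p[85:270,190:375][:,:,::-1];cv2.imwrite("pics/w1c.png",cv2.resize(x,(740,740)[:2] if 0 else (592,592),interpolation=2))
```

```text
(no output)
```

View pics/w1c.png

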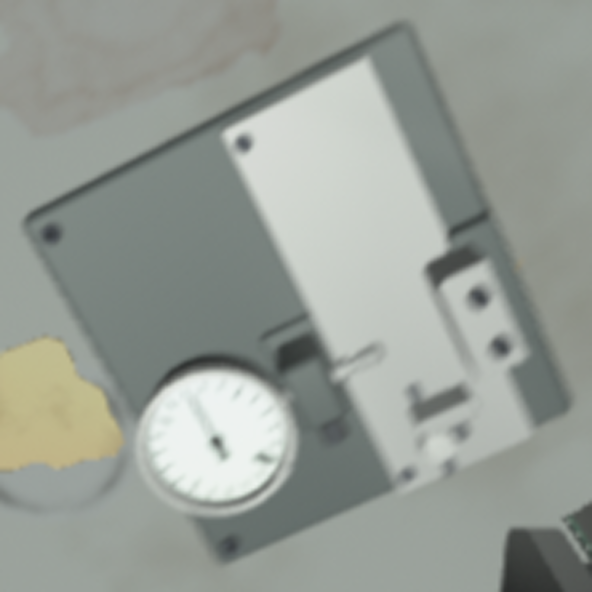

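Run:
```python
from h import *
from plant import r
c=r.get_calibration("wrist");T=np.load("w1.npz")["T"]
def g(a,b,z): return onplane(c,190+a/3.2-.35,85+b/3.2-.35,z,T)
tab=np.array([g(222,130,.026),g(372,57,.026),g(537,432,.026),g(400,492,.026)])
mod=np.array([[-.1,-.03],[-.1,.03],[.068,.03],[.068,-.03]])
dial=g(215,440,.056);base=np.array([g(25,215,.018),g(408,22,.018),g(572,405,.018),g(222,562,.018)])
print(tab.round(4),dial.round(4),base.round(4))
src=np.vstack([mod,[[0,-.082]]]);dst=np.vstack([tab[:,:2],dial[:2]])
ms,md=src.mean(0),dst.mean(0);A=(src-ms).T@(dst-md);th=np.arctan2(A[0,1]-A[1,0],A[0,0]+A[1,1])
Rm=np.array([[np.cos(th),-np.sin(th)],[np.sin(th),np.cos(th)]]);o=md-Rm@ms
print("yaw",np.degrees(th),"origin",o);print("res mm",((src@Rm.T+o-dst)*1000).round(1))
np.savez("comp.npz",th=th,o=o)
loc=lambda P:((P[:2]-o)@Rm*1000).round(1)
for n,a in dict(anvA=(447,252,.026),anvtop1=(440,285,.054),anvtop2=(470,372,.054),stopface=(412,393,.046),stop2=(412,420,.046),stop3=(470,395,.046),nose=(378,352,.040),zero=(268,458,.05),ptip=(190,400,.05)).items(): print(n,loc(g(*a)))
# mat/bars from side
c=r.get_calibration("side")
for n,(a,b),z in[("m1",(395,62),.032),("m2",(530,80),.032),("c1",(370,130),.031),("c2",(505,142),.031)]:print(n,onplane(c,190+a/5-.4,170+b/5-.4,z).round(4))
```

```text
[[0.4492 0.0361 0.026 ]
 [0.4616 0.0946 0.026 ]
 [0.6233 0.0637 0.026 ]
 [0.6117 0.0042 0.026 ]] [ 0.5353 -0.0337  0.056 ] [[ 0.4291 -0.0444  0.018 ]
 [ 0.4606  0.1126  0.018 ]
 [ 0.6263  0.0815  0.018 ]
 [ 0.5967 -0.0776  0.018 ]]
yaw -11.146095937197519 origin [0.55195863 0.04660321]
res mm [[-1.1  0.4]
 [-2.   0.8]
 [ 1.2 -0.8]
 [ 1.2 -0.2]
 [ 0.8 -0.2]]
anvA [-19.3  26.4]
anvtop1 [-18.2  16.7]
anvtop2 [17.4 13.8]
stopface [19.2 -8.4]
stop2 [ 29.5 -12.8]
stop3 [29.8 10.9]
nose [  0.7 -13.4]
zero [ 17.5 -68.4]
ptip [-17.2 -84.3]
m1 [0.458  0.3672 0.032 ]
m2 [0.5569 0.3886 0.032 ]
c1 [0.4686 0.2928 0.031 ]
c2 [0.5622 0.3199 0.031 ]
```

Run:
```python
from plant import r
from h import *
s=r.observe()
print(row(s,[.465,.325,.21],193))
```

```text
[np.float64(-49.58), np.float64(0.53), np.float64(-0.35), np.float64(5.6), np.float64(189.3), np.float64(235.3)]
```

Call:
step_arm([
  [-10,0,0,0,32,39,85],
  [-20,0,0,0,64,78,85],
  [-30,0,0,0,96,117,85],
  [-40,0,0,0,128,157,85],
  [-49.5,0.5,-0.3,5,160,196,85],
  [-49.5,0.5,-0.3,5.6,189,235,85],
  [-49.5,0.5,-0.3,5.6,189,235,85],
])

```text
time: 2.58
position: [0.463, 0.3292, 0.21]
tool_rot: [0.439, -0.553, 0.438, 0.556]
force: [-0.8, 0.3, 0.5]
grip_width: 0.0851
```

```bash
python3 cap.py wrist w2
```

```text
2.575 [0.463  0.3292 0.21  ] [[-0.002, -0.973, -0.23], [0.004, -0.23, 0.973], [-1.0, 0.001, 0.005]] [-0.8   0.3   0.53] 0.085062213434591 [-0.13  0.6  -0.88  1.63  0.49  1.15  0.68]
```

View pics/w2.png

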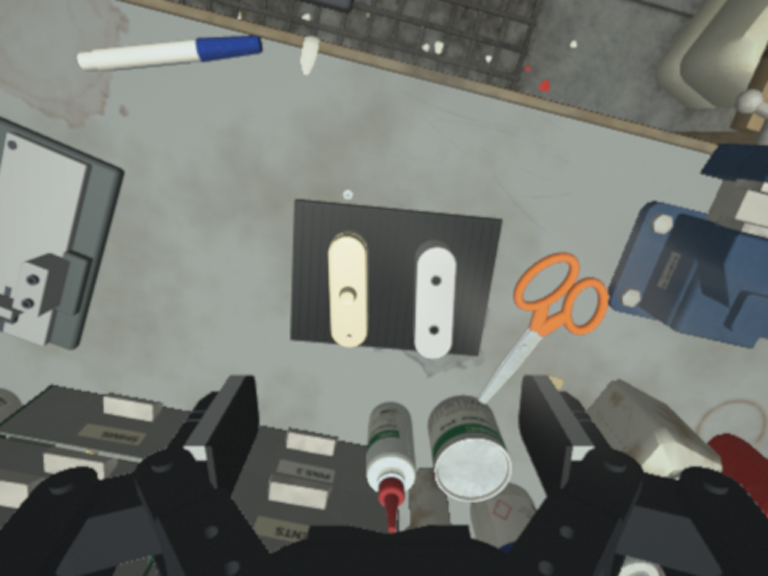

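```bash
cat > bars.py <<'E'
from h import *
from plant import r
c=r.get_calibration("wrist");z=np.load("w2.npz");T=z["T"];p=z["p"]
x=p[125:250,185:345][:,:,::-1];cv2.imwrite("pics/w2c.png",cv2.resize(x,(800,625),interpolation=2))
hsv=cv2.cvtColor(p,cv2.COLOR_RGB2HSV)
for n,m,zt in(("master",(hsv[...,1]<30)&(hsv[...,2]>190),.032),("casting",(hsv[...,1]>45)&(hsv[...,2]>175)&(hsv[...,0]<35),.031)):
    m=m.astype(np.uint8)*255;m[:150]=0;m[245:]=0;m[:,:200]=0;m[:,320:]=0
    m=cv2.morphologyEx(m,cv2.MORPH_OPEN,np.ones((3,3)))
    cs,_=cv2.findContours(m,cv2.RETR_EXTERNAL,cv2.CHAIN_APPROX_NONE)
    k=max(cs,key=cv2.contourArea)[:,0]
    W=np.array([onplane(c,u,v,zt,T)[:2] for u,v in k])*1000
    (cx,cy),(w,h),a=cv2.minAreaRect(W.astype(np.float32));print(n,cx,cy,w,h,a,cv2.boundingRect(k))
for n,(a,b) in dict(m0=(295,200),m1=(501,218),m2=(478,355),m3=(291,340)).items():print(n,onplane(c,a/1.5,b/1.5,.004,T).round(4))
E
python3 bars.py
```

```text
master 507.9971923828125 379.58056640625 97.30382537841797 30.17394256591797 12.88188648223877 (277, 165, 26, 74)Traceback (most recent call last):
  File "bars.py", line 10, in <module>
    k=max(cs,key=cv2.contourArea)[:,0]
      ~~~^^^^^^^^^^^^^^^^^^^^^^^^
ValueError: max() iterable argument is empty
```

View pics/w2c.png

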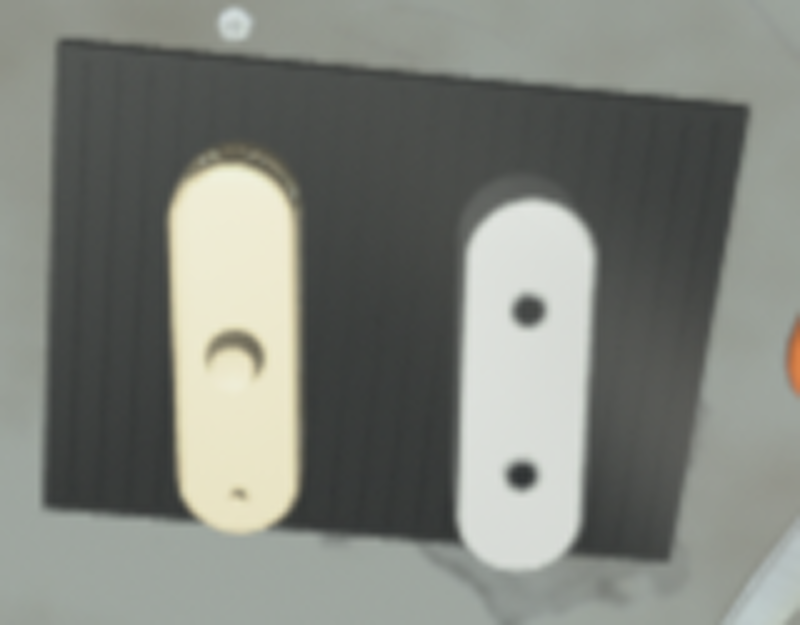

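```bash
sed -i 's/hsv\[...,1\]>45/hsv[...,1]>25/' bars.py; python3 bars.py
python3 - <<'E'
from plant import r
from h import *
s=r.observe()
print(row(s,[.508-.015*np.cos(.224),.3796-.015*np.sin(.224),.10],192.9))
E
```

```text
master 507.9971923828125 379.58056640625 97.30382537841797 30.17394256591797 12.88188648223877 (277, 165, 26, 74)
casting 517.09765625 307.4161071777344 93.46046447753906 29.37621307373047 12.37790298461914 (219, 160, 25, 72)
m0 [0.4544 0.2484 0.004 ]
m1 [0.4295 0.4197 0.004 ]
m2 [0.557  0.4382 0.004 ]
m3 [0.5816 0.2662 0.004 ]
[np.float64(0.2), np.float64(0.07), np.float64(-0.08), np.float64(109.7), np.float64(-40.0), np.float64(42.1)]
```

Run:
```python
from plant import r
from h import *
s=r.observe()
print(row(s,[.4866,.3747,.06],192.9),row(s,[.4866,.3747,.006],192.9))
```

```text
[np.float64(0.2), np.float64(0.07), np.float64(-0.08), np.float64(149.7), np.float64(-33.1), np.float64(42.0)] [np.float64(0.2), np.float64(0.07), np.float64(-0.08), np.float64(203.7), np.float64(-33.1), np.float64(42.0)]
```

Call:
step_arm([
  [0.2,0,0,50,-20,25,60],
  [0.2,0,0,100,-33,42,60],
  [0.2,0.1,-0.1,150,-33,42,60],
  [0.2,0.1,-0.1,165,-33,42,60],
  [0.2,0.1,-0.1,165,-33,42,60],
])

```text
time: 3.25
position: [0.4871, 0.3732, 0.0446]
tool_rot: [-0.441, 0.553, -0.442, -0.552]
force: [0.2, 0.3, 0.1]
grip_width: 0.0602
```

```bash
python3 cap.py wrist w3;python3 - <<'E'
from plant import r
from h import *
s=r.observe()
print(row(s,[.4866,.3747,.006],192.9))
E
```

```text
3.25 [0.4871 0.3732 0.0446] [[0.0, -0.975, -0.221], [-0.002, -0.221, 0.975], [-1.0, 0.0, -0.002]] [0.17 0.33 0.13] 0.060162248170014136 [-0.28  0.84 -0.73  1.67  0.68  0.9   0.51]
[np.float64(-0.08), np.float64(0.02), np.float64(0.12), np.float64(40.1), np.float64(1.0), np.float64(0.4)]
```

View pics/w3.png

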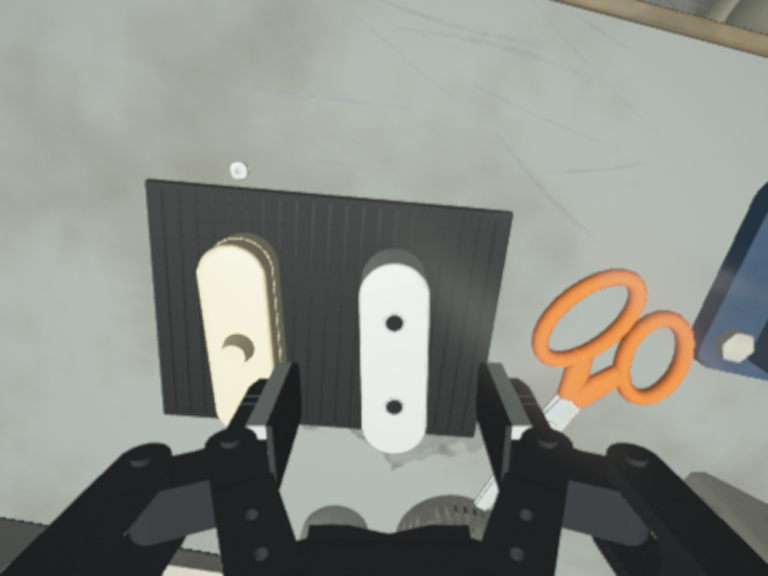

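Call:
step_arm([
  [0,0,0,20,1,1,60],
  [0,0,0,39,1,1,60],
  [0,0,0,39,1,1,60],
], newtons=50)

```text
time: 3.68
position: [0.4856, 0.3737, 0.0051]
tool_rot: [-0.44, 0.553, -0.442, -0.552]
force: [0.5, 0.0, 0.3]
grip_width: 0.0603
```

Call:
step_arm([
  [0,0,0,0,0,0,20],
  [0,0,0,0,0,0,20],
  [0,0,0,0,0,0,20],
  [0,0,0,0,0,0,20],
], newtons=50)

```text
time: 4.18
position: [0.4858, 0.3739, 0.0054]
tool_rot: [-0.44, 0.553, -0.442, -0.552]
force: [0.2, -0.4, -0.4]
grip_width: 0.0204
```

```bash
python3 cap.py wrist w4
```

```text
4.175 [0.4858 0.3739 0.0054] [[-0.0, -0.975, -0.222], [-0.002, -0.222, 0.975], [-1.0, 0.001, -0.002]] [ 0.22 -0.38 -0.44] 0.02043298852552585 [-0.3   0.89 -0.69  1.7   0.73  0.84  0.48]
```

View pics/w4.png

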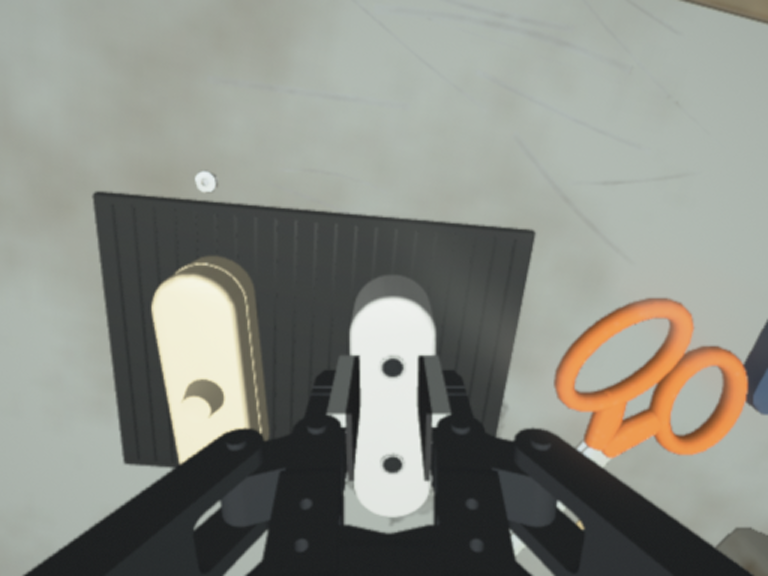

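Run:
```python
from h import *
from plant import r
c=r.get_calibration("wrist");z=np.load("w4.npz");T=z["T"];d=z["d"]
def P(u,v):
    o,q=ray(c,u,v,T);return (o+q*d[v,u]).round(4)
for u,v in[(262,215),(262,280),(262,330),(228,250),(232,270),(289,250),(225,238),(284,300),(300,245),(140,320),(140,220),(100,250)]:print(u,v,P(u,v))
s=r.observe();TT=toolT(s)
for zz in(-.01,.01,-.016,.016):
  for x in(0,-.01,-.019,-.03):print(zz,x,(proj(c,(TT@[x,0,zz,1])[:3],T)*1.5).round())
```

```text
262 215 [0.4695 0.3719 0.0318]
262 280 [0.5101 0.3812 0.0313]
262 330 [0.5451 0.3893 0.0319]
228 250 [0.4788 0.3576 0.0591]
232 270 [0.4776 0.3607 0.0762]
289 250 [0.4722 0.385  0.0597]
225 238 [0.5021 0.3548 0.0049]
284 300 [0.4847 0.3843 0.0795]
300 245 [0.4969 0.4044 0.0033]
140 320 [0.4828 0.3343 0.1057]
140 220 [0.4876 0.3075 0.0312]
100 250 [0.5303 0.2749 0.0035]
-0.01 0 [365. 333.]
-0.01 -0.01 [364. 343.]
-0.01 -0.019 [363. 354.]
-0.01 -0.03 [361. 367.]
0.01 0 [412. 333.]
0.01 -0.01 [413. 343.]
0.01 -0.019 [414. 354.]
0.01 -0.03 [416. 368.]
-0.016 0 [351. 333.]
-0.016 -0.01 [349. 343.]
-0.016 -0.019 [347. 354.]
-0.016 -0.03 [345. 367.]
0.016 0 [426. 333.]
0.016 -0.01 [428. 343.]
0.016 -0.019 [430. 354.]
0.016 -0.03 [432. 368.]
```

```bash
python3 cap.py side s4
python3 - <<'E'
from h import *
p=np.load("s4.npz")["p"]
x=p[110:240,220:380][:,:,::-1];cv2.imwrite("pics/s4c.png",cv2.resize(x,(736,598),interpolation=2))
E
```

```text
4.225 [0.4858 0.3739 0.0054] [[-0.0, -0.975, -0.222], [-0.002, -0.222, 0.975], [-1.0, 0.001, -0.002]] [-0.88 -0.45 -0.57] 0.019847597972787973 [-0.3   0.89 -0.69  1.7   0.73  0.84  0.48]
```

View pics/s4c.png

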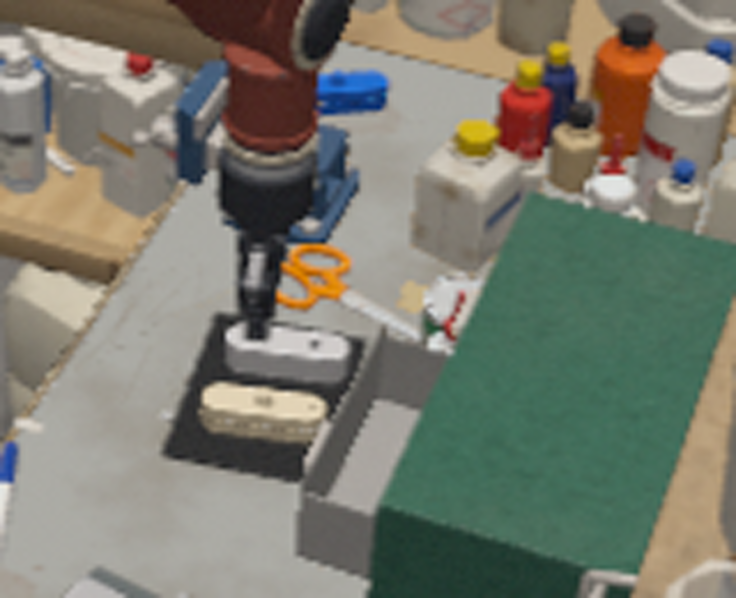

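Run:
```python
from h import *
from plant import r
c=r.get_calibration("wrist")
for n in("w1","w3","w4"):
    z=np.load(n+".npz");T=z["T"];d=z["d"];p=z["p"];he=c["hand_eye"]
    v,u=np.indices(d.shape);K=c["K"]
    Pt=np.stack([(u-K[0,2])/K[0,0]*d,(v-K[1,2])/K[1,1]*d,d],-1)@he[:3,:3].T+he[:3,3]
    m=(d>0)&(Pt[...,0]<(.1 if n=="w1" else -.005))&(abs(Pt[...,1])<.05)&(abs(Pt[...,2])<.07)
    if n!="w1": m&=~(p.min(-1)>90)
    Q=Pt[m]*1000;i=np.argsort(-Q[:,0])[:2000:150]
    print(n,m.sum());print(Q[i].round(1).tolist())
    for uu,vv in [(110,275),(160,260),(185,250),(240,245),(232,238),(230,260)]:print(uu,vv,p[vv,uu],(Pt[vv,uu]*1000).round(1))
```

```text
w1 30998
[[-49.4, 4.2, -43.1], [-53.2, 4.3, -43.0], [-55.2, 10.8, -46.0], [-56.8, 7.6, 42.0], [-58.3, -1.5, -42.6], [-59.5, -3.3, 42.2], [-60.8, -10.1, 42.1], [-61.9, 8.2, 42.2], [-63.2, 7.0, -43.0], [-64.4, 11.2, 48.1], [-65.4, 10.9, -43.3], [-66.4, 6.6, -54.5], [-67.5, 6.3, -52.9], [-68.5, 10.0, 42.2]]
110 275 [130 134 127] [ 176.4 -159.2 -201. ]
160 260 [25 26 27] [-62.3  10.4 -43.4]
185 250 [155 162 155] [ 214.1 -142.5 -107. ]
240 245 [153 160 154] [ 213.4 -134.   -27.2]
232 238 [156 163 156] [ 212.2 -122.2  -38.2]
230 260 [152 159 151] [ 212.8 -158.3  -42.2]
w3 31233
[[-41.6, -6.4, -30.7], [-46.6, 6.4, -30.5], [-49.8, 6.6, -40.9], [-52.1, 6.4, 29.7], [-54.3, -8.2, -30.4], [-56.1, -8.0, -30.5], [-57.9, 5.7, -30.2], [-59.7, 0.5, -30.2], [-61.4, -7.4, -30.4], [-63.1, -1.3, 29.4], [-64.7, 5.9, -30.5], [-66.3, -2.7, -30.4], [-67.7, 10.9, -33.3], [-69.2, -6.1, -30.4]]
110 275 [76 80 78] [  40.4  -66.9 -124.3]
160 260 [242 239 217] [ 13.9 -36.3 -71.4]
185 250 [91 95 93] [-54.1  10.7 -34.3]
240 245 [178 183 178] [ 13.3 -23.8 -13.5]
232 238 [62 65 64] [ 41.1 -32.8 -21.6]
230 260 [59 62 61] [ 41.2 -53.  -23.9]
w4 33149
[[-5.0, 26.5, -58.0], [-7.1, 27.2, -58.5], [-9.5, -43.7, -55.2], [-15.7, 31.7, -63.2], [-17.6, -25.4, -55.8], [-19.6, 12.1, -55.7], [-21.6, -15.9, -55.5], [-26.7, -43.8, 0.5], [-42.7, 10.4, 10.4], [-46.1, 10.6, -16.7], [-48.5, 3.6, 9.6], [-51.0, -8.3, -10.4], [-53.1, 7.0, -18.4], [-55.3, 6.7, -21.8]]
110 275 [56 59 58] [   1.5  -40.5 -102.4]
160 260 [235 230 199] [-25.2 -12.3 -57. ]
185 250 [59 62 61] [  2.2 -21.5 -49.6]
240 245 [210 214 208] [-26.5  -1.9 -10.7]
232 238 [90 94 92] [-42.   10.6 -13.6]
230 260 [89 94 92] [-62.6  10.6 -12.8]
```

The depth images show the fingertips about 42 mm behind the stated TCP, and the side view shows them above the bar. I'll allow for that offset, reopen, and go lower while watching the force.

Call:
step_arm([
  [0,0,0,0,0,1,60],
  [0,0,0,0,0,1,60],
  [0,0,0,0,0,1,60],
  [0,0,0,15,0,1,60],
  [0,0,0,25,0,1,60],
  [0,0,0,33,0,1,60],
  [0,0,0,33,0,1,60],
])

```text
time: 5.15
position: [0.4849, 0.3742, -0.0288]
tool_rot: [-0.44, 0.553, -0.442, -0.552]
force: [-0.8, 0.0, 1.0]
grip_width: 0.0598
```

```bash
python3 cap.py wrist w5
```

```text
5.15 [ 0.4849  0.3742 -0.0288] [[-0.002, -0.975, -0.222], [-0.003, -0.222, 0.975], [-1.0, 0.002, -0.003]] [-0.82  0.02  1.03] 0.059763367008419235 [-0.32  0.93 -0.66  1.71  0.77  0.78  0.44]
```

View pics/w5.png

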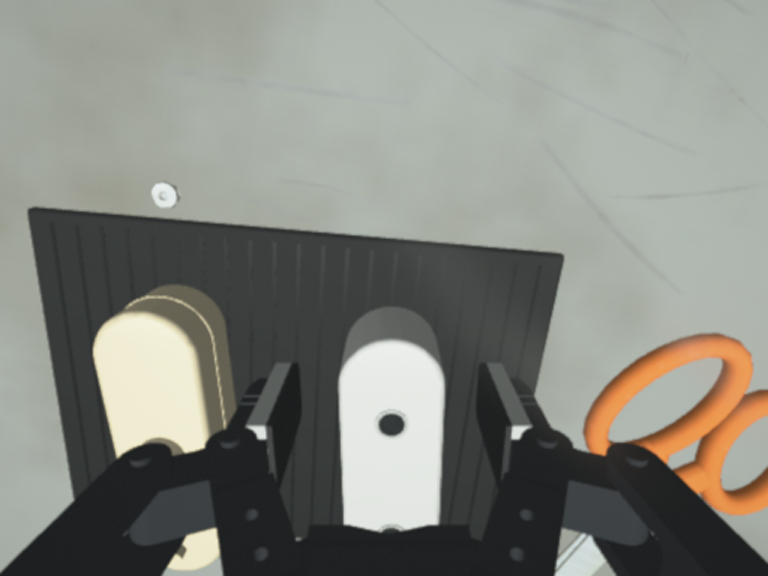

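Call:
step_arm([
  [0,0,0,4,0,1,60],
  [0,0,0,6,0,1,60],
  [0,0,0,6,0,1,22],
  [0,0,0,6,0,1,22],
  [0,0,0,6,0,1,22],
  [0,0,0,6,0,1,22],
  [0,0,0,6,0,1,22],
], newtons=50)

```text
time: 6.08
position: [0.4851, 0.3763, -0.0338]
tool_rot: [-0.44, 0.553, -0.442, -0.553]
force: [-0.0, 0.5, 2.4]
grip_width: 0.0311
```

```bash
python3 cap.py wrist w6;python3 - <<'E'
from h import *
z=np.load("w6.npz");d=z["d"];p=z["p"]
from plant import r
c=r.get_calibration("wrist");he=c["hand_eye"];K=c["K"]
v,u=np.indices(d.shape)
Pt=np.stack([(u-K[0,2])/K[0,0]*d,(v-K[1,2])/K[1,1]*d,d],-1)@he[:3,:3].T+he[:3,3];Pt*=1000
for vv in range(230,330,12):print(vv,[Pt[vv,uu].round().astype(int).tolist() for uu in (215,225,235,240,245,259,280)])
E
```

```text
6.075 [ 0.4851  0.3763 -0.0338] [[-0.0, -0.975, -0.222], [-0.001, -0.222, 0.975], [-1.0, 0.001, -0.001]] [-0.04  0.48  2.39] 0.03109447153886607 [-0.32  0.94 -0.65  1.71  0.78  0.77  0.44]
230 [[-37, 13, -23], [-37, 13, -18], [-55, 21, -11], [-60, 24, -8], [-63, 25, -6], [-180, 83, 0], [-58, 23, 9]]
242 [[-45, 10, -22], [-47, 11, -17], [-65, 21, -10], [-66, 21, -8], [-66, 21, -6], [-66, 21, 0], [-66, 21, 9]]
254 [[-59, 11, -20], [-65, 15, -14], [-66, 16, -10], [-66, 16, -8], [-65, 15, -6], [-66, 16, 0], [-65, 15, 9]]
266 [[-67, 11, -19], [-64, 9, -15], [-66, 10, -10], [-67, 10, -8], [-65, 9, -6], [-65, 9, 0], [-65, 9, 9]]
278 [[-75, 10, -18], [-66, 4, -15], [-65, 3, -11], [-65, 3, -8], [-66, 4, -6], [-65, 3, 0], [-65, 3, 9]]
290 [[-78, 6, -17], [-65, -3, -15], [-65, -3, -11], [-64, -3, -9], [-65, -3, -6], [-66, -2, 0], [-67, -2, 9]]
302 [[-79, 2, -17], [-65, -9, -15], [-65, -10, -11], [-66, -9, -9], [-66, -9, -6], [-65, -9, 0], [-66, -9, 9]]
314 [[-80, -3, -18], [-64, -17, -16], [-65, -16, -11], [-67, -15, -9], [-65, -16, -7], [-66, -15, 0], [-65, -16, 9]]
326 [[-37, -49, -25], [-65, -23, -16], [-65, -22, -11], [-66, -22, -9], [-66, -22, -7], [-65, -23, 0], [-66, -22, 10]]
```

View pics/w6.png

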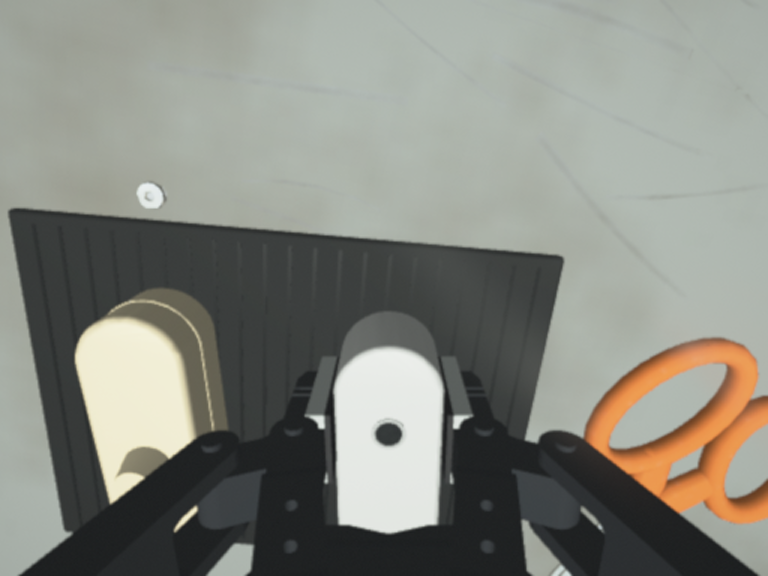

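```bash
cat >> h.py <<'E'
_c=np.load("comp.npz");TH=float(_c["th"]);O=_c["o"]
def c2w(x,y,z): # mm comp -> world m
    a=TH;return np.array([O[0]+(x*np.cos(a)-y*np.sin(a))/1e3,O[1]+(x*np.sin(a)+y*np.cos(a))/1e3,z/1e3])
def w2c(P):
    a=TH;d=(np.array(P)[:2]-O)*1e3;return np.array([d[0]*np.cos(a)+d[1]*np.sin(a),-d[0]*np.sin(a)+d[1]*np.cos(a),P[2]*1e3])
YB=180+np.degrees(TH)
E
python3 - <<'E'
from plant import r
from h import *
s=r.observe()
print(row(s,c2w(-93,-1.5,30),YB),row(s,c2w(-93,-1.5,3),YB))
E
```

```text
[np.float64(23.98), np.float64(-0.08), np.float64(-0.03), np.float64(-63.3), np.float64(93.6), np.float64(-299.9)] [np.float64(23.98), np.float64(-0.08), np.float64(-0.03), np.float64(-36.3), np.float64(93.6), np.float64(-299.9)]
```

Call:
step_arm([
  [0,0,0,-25,0,0,22],
  [0,0,0,-60,0,0,22],
  [0,0,0,-80,10,-40,22],
  [6,0,0,-80,28,-90,22],
  [12,0,0,-80,46,-145,22],
  [18,0,0,-80,64,-200,22],
  [24,-0.1,0,-75,80,-255,22],
  [24,-0.1,0,-68,93.5,-300,22],
  [24,-0.1,0,-50,93.5,-300,22],
  [24,-0.1,0,-50,93.5,-300,22],
])

```text
time: 7.38
position: [0.459, 0.0616, 0.0155]
tool_rot: [0.545, -0.448, 0.548, 0.449]
force: [-0.1, -0.2, -2.0]
grip_width: 0.0309
```

```bash
python3 cap.py wrist w7
python3 - <<'E'
from plant import r
from h import *
s=r.observe();print(w2c(s["position"]).round(1),row(s,c2w(-93,-1.5,-9),YB))
E
```

```text
7.375 [0.459  0.0616 0.0155] [[-0.004, -0.981, 0.195], [-0.001, 0.195, 0.981], [-1.0, 0.004, -0.002]] [-0.09 -0.17 -1.96] 0.030929017530581738 [ 0.21  0.69 -0.59  2.11  0.73  0.55  0.45]
[-93.6  -1.8  16.2] [np.float64(-0.01), np.float64(-0.03), np.float64(-0.14), np.float64(25.2), np.float64(-0.7), np.float64(0.3)]
```

View pics/w7.png

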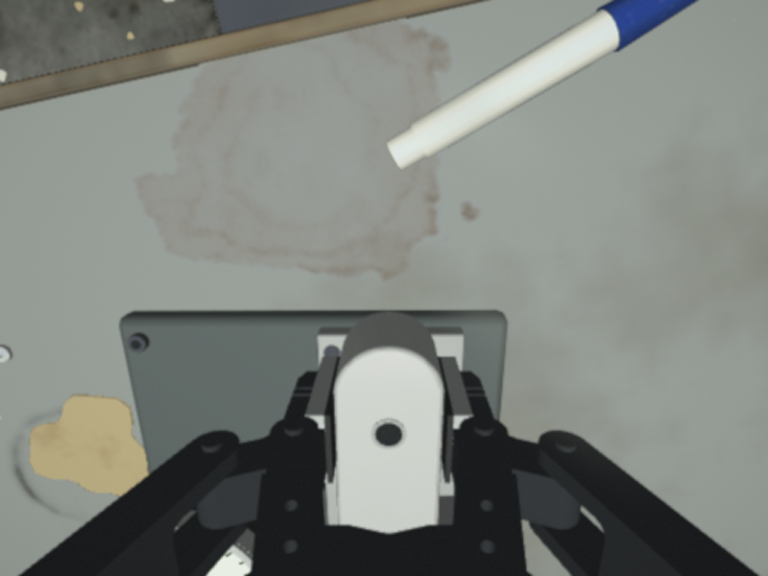

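Run:
```python
from plant import r
from h import *
c=r.get_calibration("wrist");z=np.load("w7.npz");T=z["T"];p=z["p"]
cv2.imwrite("pics/w7c.png",cv2.resize(p[200:260,195:325][:,:,::-1],(780,360),interpolation=2))
for u,v,h in[(318,330,.026),(463,330,.026),(125,313,.018),(505,311,.018)]:print(w2c(onplane(c,u/1.5-.17,v/1.5-.17,h,T)).round(1))
```

```text
[-100.3  -31.6   26. ]
[-100.3   26.5   26. ]
[-104.5 -112.7   18. ]
[-105.2   44.8   18. ]
```

View pics/w7c.png

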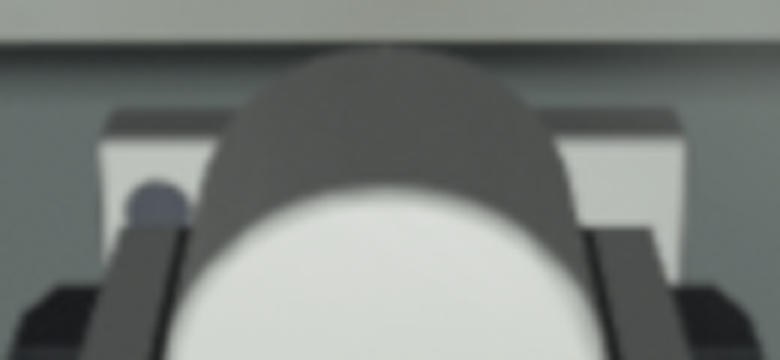

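Run:
```python
from plant import r
from h import *
c=r.get_calibration("wrist");z=np.load("w7.npz");T=z["T"];d=z["d"]
print(T.round(4), w2c(T[:3,3]).round(1))
print(w2c((T@np.append(0,[0,0,1]))[:3]) if 0 else "")
for u,v in[(211.3,223.3),(309.2,223.3),(260.2,223.3),(258.7,223.3)]:print(w2c(onplane(c,u-.5,v-.5,.026,T)).round(1))
# bar: edges on top plane
zt=.0155+.0657
for u,v in[(195+165/6,200+350/6),(195+605/6,200+350/6),(259,231.5)]:print("bar",w2c(onplane(c,u-.5,v-.5,zt,T)).round(1))
```

```text
[[ 0.1949  0.9304  0.3105  0.3789]
 [ 0.9808 -0.1841 -0.0639  0.0778]
 [-0.0023  0.317  -0.9484  0.1957]
 [ 0.      0.      0.      1.    ]] [-175.8   -2.9  195.7]

[-98.3 -32.4  26. ]
[-98.3  26.7  26. ]
[-98.3  -2.8  26. ]
[-98.3  -3.7  26. ]
bar [-107.3  -18.8   81.2]
bar [-107.3   12.2   81.2]
bar [-119.8   -3.3   81.2]
```

Call:
step_arm([
  [0,0,0,12,0,0,22],
  [0,0,-0.1,23,0,0,22],
  [0,0,-0.1,25.5,0,0,22],
  [0,0,-0.1,25.5,0,0,22],
])

```text
time: 7.92
position: [0.4595, 0.0631, -0.0095]
tool_rot: [0.546, -0.449, 0.547, 0.449]
force: [0.3, 0.5, -2.9]
grip_width: 0.0313
```

```bash
cat > st.py <<'E'
from plant import r
from h import *
s=r.observe();a=np.degrees(np.arctan2(*toolT(s)[1::-1,1]))
print("t",round(s["time"],2),"comp",w2c(s["position"]).round(2),"yawerr",round(a-YB,2),"Fcomp",(np.array([[np.cos(TH),np.sin(TH),0],[-np.sin(TH),np.cos(TH),0],[0,0,1]])@s["force"]).round(2),"g",round(s["grip_width"]*1e3,1))
E
python3 st.py
```

```text
t 7.92 comp [-93.87  -1.63  -9.5 ] yawerr 0.03 Fcomp [ 0.23  0.53 -2.94] g 31.3
```

Call:
step_arm([
  [0,0,0,1.5,-6,-0.5,22],
  [0,0,0,1.5,-11,-0.5,22],
  [0,0,0,1.5,-14,-0.5,22],
  [0,0,0,1.5,-17,-0.5,22],
  [0,0,0,1.5,-20,-0.5,22],
])

```text
time: 8.55
position: [0.4792, 0.0588, -0.011]
tool_rot: [0.546, -0.449, 0.547, 0.449]
force: [-0.4, -0.5, -3.0]
grip_width: 0.031
```

```bash
python3 st.py
```

```text
t 8.55 comp [-73.73  -2.13 -11.01] yawerr 0.03 Fcomp [-0.3  -0.54 -3.02] g 31.0
```

Call:
step_arm([
  [0,0,0,0,-2,0,22],
  [0,0,0,0,-4,0,22],
  [0,0,0,0,-6,0,22],
  [0,0,0,0,-8,0,22],
])

```text
time: 9.05
position: [0.4847, 0.0575, -0.0114]
tool_rot: [0.544, -0.449, 0.547, 0.45]
force: [-5.0, 1.1, -2.7]
grip_width: 0.0309
```

Call:
step_arm([
  [0,0,0,0,-2,0,22],
  [0,0,0,0,-4,0,22],
  [0,0,0,0,-6,0,22],
])

```text
time: 9.43
position: [0.4896, 0.0564, -0.0115]
tool_rot: [0.543, -0.448, 0.548, 0.451]
force: [-4.8, 0.4, -0.3]
grip_width: 0.0311
```

```bash
python3 st.py
```

```text
t 9.43 comp [-63.06  -2.41 -11.49] yawerr 0.13 Fcomp [-4.76 -0.52 -0.34] g 31.1
```

Call:
step_arm([
  [0,0,0,0,-2,0,22],
  [0,0,0,0,-4,0,22],
  [0,0,0,0,-6,0,22],
])

```text
time: 9.8
position: [0.496, 0.0552, -0.0115]
tool_rot: [0.544, -0.449, 0.548, 0.451]
force: [-3.4, 0.9, -0.9]
grip_width: 0.031
```

```bash
python3 st.py
```

```text
t 9.8 comp [-56.55  -2.42 -11.5 ] yawerr 0.13 Fcomp [-3.53  0.25 -0.86] g 31.0
```

Call:
step_arm([
  [0,0,0,0,-1,0,22],
  [0,0,0,0,-2,0,22],
  [0,0,0,0,-3,0,22],
])

```text
time: 10.18
position: [0.4991, 0.0545, -0.0115]
tool_rot: [0.544, -0.449, 0.548, 0.451]
force: [-4.3, 0.9, -1.7]
grip_width: 0.0314
```

Call:
step_arm([
  [0,0,0,0,-1,0,22],
  [0,0,0,0,-2,0,22],
  [0,0,0,0,-3,0,22],
])

```text
time: 10.55
position: [0.5021, 0.0539, -0.0115]
tool_rot: [0.544, -0.449, 0.548, 0.451]
force: [-4.0, 1.3, -1.7]
grip_width: 0.0311
```

```bash
python3 st.py
```

```text
t 10.55 comp [-50.35  -2.46 -11.49] yawerr 0.12 Fcomp [-4.14  0.54 -1.66] g 31.1
```

Call:
step_arm([
  [0,0,0,0,-1,0,22],
  [0,0,0,0,-2,0,22],
])

```text
time: 10.8
position: [0.5041, 0.0535, -0.0115]
tool_rot: [0.544, -0.449, 0.548, 0.451]
force: [-3.3, 1.5, -1.2]
grip_width: 0.0312
```

Call:
step_arm([
  [0,0,0,0,-1,0,22],
  [0,0,0,0,-2,0,22],
])

```text
time: 11.05
position: [0.5061, 0.0531, -0.0115]
tool_rot: [0.544, -0.449, 0.548, 0.451]
force: [-3.4, 1.0, -1.3]
grip_width: 0.0313
```

Call:
step_arm([
  [0,0,0,0,-1,0,22],
  [0,0,0,0,-2,0,22],
])

```text
time: 11.3
position: [0.5082, 0.0527, -0.0115]
tool_rot: [0.544, -0.449, 0.548, 0.451]
force: [-4.4, 0.3, -1.3]
grip_width: 0.031
```

```bash
python3 st.py
```

```text
t 11.3 comp [-44.15  -2.44 -11.51] yawerr 0.12 Fcomp [-4.42 -0.58 -1.25] g 31.0
```

Call:
step_arm([
  [0,0,0,0,-1,0,22],
  [0,0,0,0,-2,0,22],
])

```text
time: 11.55
position: [0.5102, 0.0523, -0.0115]
tool_rot: [0.544, -0.449, 0.548, 0.451]
force: [-3.8, 1.4, -0.9]
grip_width: 0.0314
```

Call:
step_arm([
  [0,0,0,0,-1,0,22],
  [0,0,0,0,-2,0,22],
])

```text
time: 11.8
position: [0.5105, 0.0522, -0.0115]
tool_rot: [0.543, -0.448, 0.549, 0.451]
force: [-7.5, 0.8, 2.8]
grip_width: 0.0311
```

Call:
step_arm([
  [0,0,0,0,-1,0,22],
  [0,0,0,0,-2,0,22],
])

```text
time: 12.05
position: [0.5103, 0.0522, -0.0115]
tool_rot: [0.542, -0.448, 0.549, 0.452]
force: [-8.1, 0.9, 4.7]
grip_width: 0.0306
```

```bash
python3 st.py; python3 cap.py wrist w8
```

```text
t 12.05 comp [-41.92  -2.6  -11.46] yawerr 0.18 Fcomp [-8.09 -0.67  4.74] g 30.6
12.05 [ 0.5103  0.0522 -0.0115] [[-0.013, -0.982, 0.19], [-0.002, 0.19, 0.982], [-1.0, 0.012, -0.005]] [-8.07  0.9   4.74] 0.03061041164962129 [ 0.22  0.79 -0.58  1.98  0.74  0.61  0.52]
```

View pics/w8.png

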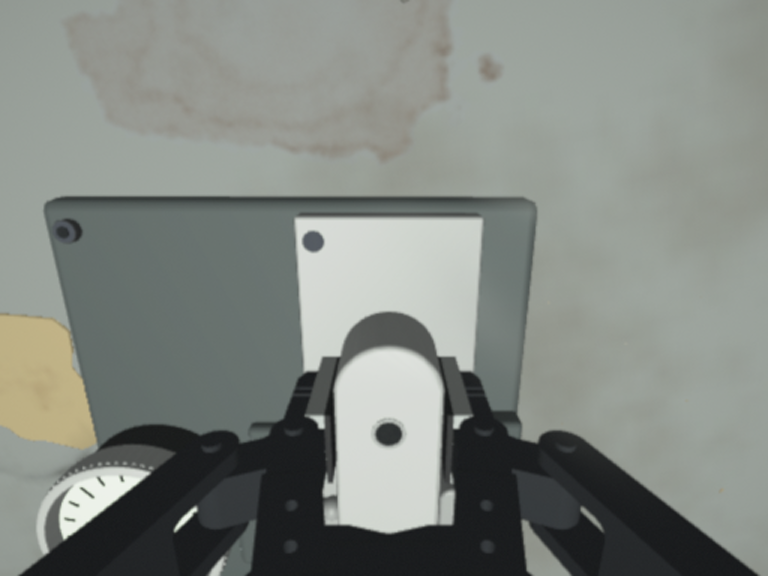

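Call:
step_arm([
  [0,0,0,0,0,0,40],
  [0,0,0,0,0,0,50],
  [0,0,0,0,0,0,50],
  [0,0,0,-15,0,0,50],
  [0,0,0,-50,0,0,50],
  [0,0,0,-100,20,0,50],
  [0,0,0,-140,50,0,70],
  [0,0,0,-140,50,0,80],
])

```text
time: 13.1
position: [0.4635, 0.0633, 0.1327]
tool_rot: [0.543, -0.45, 0.547, 0.451]
force: [0.4, 0.0, 0.6]
grip_width: 0.0799
```

```bash
python3 st.py; python3 cap.py wrist w9
```

```text
t 13.1 comp [-90.04  -0.7  132.71] yawerr 0.32 Fcomp [0.34 0.07 0.55] g 79.9
13.1 [0.4635 0.0633 0.1327] [[-0.006, -0.982, 0.188], [-0.002, 0.188, 0.982], [-1.0, 0.006, -0.003]] [0.35 0.   0.55] 0.0798613362701474 [ 0.36  0.53 -0.79  1.99  0.51  0.84  0.66]
```

View pics/w9.png

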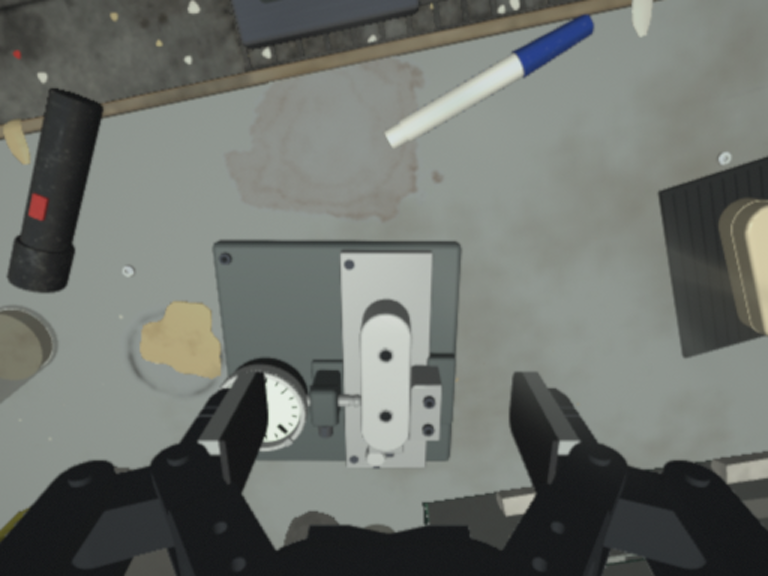

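Run:
```python
from plant import r
from h import *
s=r.observe();c=r.get_calibration("wrist");z=np.load("w9.npz");T=z["T"];p=z["p"]
cv2.imwrite("pics/w9c.png",cv2.resize(p[155:325,140:310][:,:,::-1],(595,595),interpolation=2))
print(c2w(0,-82,110),row(s,c2w(0,-82,110),93.9))
```

```text
[ 0.53610709 -0.03385006  0.11      ] [np.float64(75.17), np.float64(-0.5), np.float64(-0.22), np.float64(20.6), np.float64(-89.4), np.float64(-80.4)]
```

View pics/w9c.png

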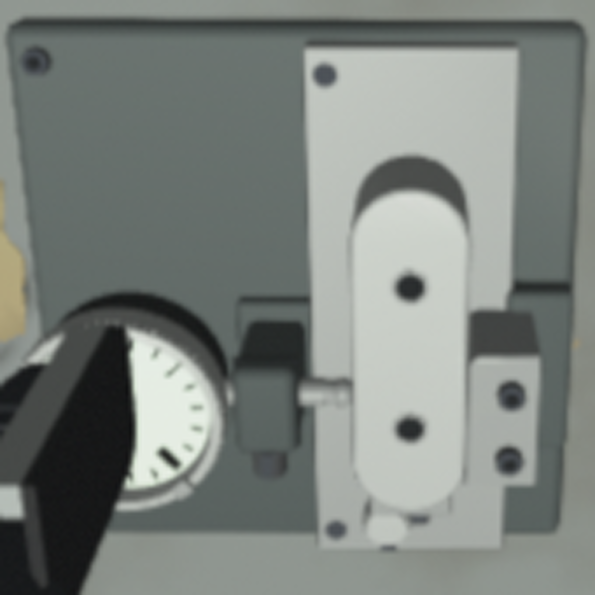

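Run:
```python
from h import *
D=np.array([.536,-.034])
for n in("side","scene"):
    P=np.load(n+"P.npy").reshape(-1,3)
    m=(P[:,2]>.065)&(P[:,2]<.5)&(P[:,0]>.45)
    Q=P[m];r=np.linalg.norm(Q[:,:2]-D,axis=1)
    for a in range(-180,180,20):
        an=np.degrees(np.arctan2(Q[:,1]-D[1],Q[:,0]-D[0]));k=(an>=a)&(an<a+20)&(r<.25)
        if k.any():
            i=np.argsort(r[k])[:4];print(n,a,(r[k][i]*1e3).round(),Q[k][i].round(3).tolist()[:2])
```

```text
side -120 [162. 162. 162. 162.] [[0.482, -0.186, 0.085], [0.489, -0.189, 0.084]]
side -100 [182. 183. 186. 188.] [[0.505, -0.213, 0.082], [0.504, -0.214, 0.069]]
side -80 [137. 140. 143. 143.] [[0.602, -0.154, 0.148], [0.606, -0.156, 0.152]]
side -60 [134. 135. 135. 136.] [[0.606, -0.149, 0.148], [0.615, -0.143, 0.151]]
side -40 [145. 150. 155. 161.] [[0.654, -0.118, 0.149], [0.658, -0.121, 0.155]]
side -20 [137. 137. 138. 139.] [[0.672, -0.054, 0.068], [0.673, -0.041, 0.067]]
side 0 [144. 146. 151. 153.] [[0.68, -0.034, 0.066], [0.682, -0.03, 0.068]]
side 20 [129. 133. 135. 137.] [[0.635, 0.049, 0.202], [0.639, 0.05, 0.189]]
side 40 [126. 126. 127. 127.] [[0.628, 0.052, 0.196], [0.628, 0.053, 0.199]]
side 60 [165. 166. 167. 172.] [[0.613, 0.111, 0.184], [0.613, 0.113, 0.178]]
scene -120 [159. 160. 162. 164.] [[0.482, -0.184, 0.091], [0.471, -0.18, 0.086]]
scene -100 [181. 187. 188. 189.] [[0.507, -0.213, 0.085], [0.505, -0.219, 0.074]]
scene -80 [127. 129. 132. 134.] [[0.598, -0.145, 0.158], [0.594, -0.149, 0.134]]
scene -60 [120. 120. 123. 127.] [[0.607, -0.13, 0.133], [0.6, -0.135, 0.144]]
scene -40 [126. 133. 135. 135.] [[0.647, -0.093, 0.092], [0.655, -0.093, 0.089]]
scene -20 [128. 136. 141. 148.] [[0.663, -0.047, 0.071], [0.671, -0.047, 0.068]]
scene 0 [137. 138. 148. 157.] [[0.673, -0.025, 0.067], [0.674, -0.019, 0.074]]
scene 20 [156. 159. 160. 163.] [[0.666, 0.053, 0.215], [0.666, 0.058, 0.212]]
scene 40 [128. 128. 128. 128.] [[0.62, 0.062, 0.18], [0.622, 0.061, 0.198]]
scene 60 [163. 167. 167. 168.] [[0.617, 0.108, 0.228], [0.617, 0.112, 0.178]]
```

Call:
step_arm([
  [10,0,0,0,-12,-11,85],
  [20,0,0,0,-24,-22,85],
  [30,0,0,0,-36,-33,85],
  [40,0,0,5,-48,-44,85],
  [50,0,0,10,-60,-55,85],
  [60,-0.4,-0.2,15,-72,-66,85],
  [70,-0.5,-0.2,20.5,-84,-75,85],
  [75.2,-0.5,-0.2,20.5,-89.4,-80.4,85],
  [75.2,-0.5,-0.2,20.5,-89.4,-80.4,85],
])

```text
time: 14.28
position: [0.5363, -0.035, 0.1089]
tool_rot: [0.706, -0.024, 0.707, 0.024]
force: [-0.6, 0.5, -0.2]
grip_width: 0.0851
```

```bash
python3 st.py; python3 cap.py wrist w10
```

```text
t 14.28 comp [  0.36 -83.07 108.88] yawerr -75.01 Fcomp [-0.67  0.33 -0.19] g 85.1
14.275 [ 0.5363 -0.035   0.1089] [[-0.002, -0.067, 0.998], [-0.001, 0.998, 0.067], [-1.0, -0.0, -0.002]] [-0.6   0.45 -0.19] 0.08506883591268151 [ 0.28  0.57 -0.39  1.84  0.29  0.78 -0.2 ]
```

View pics/w10.png

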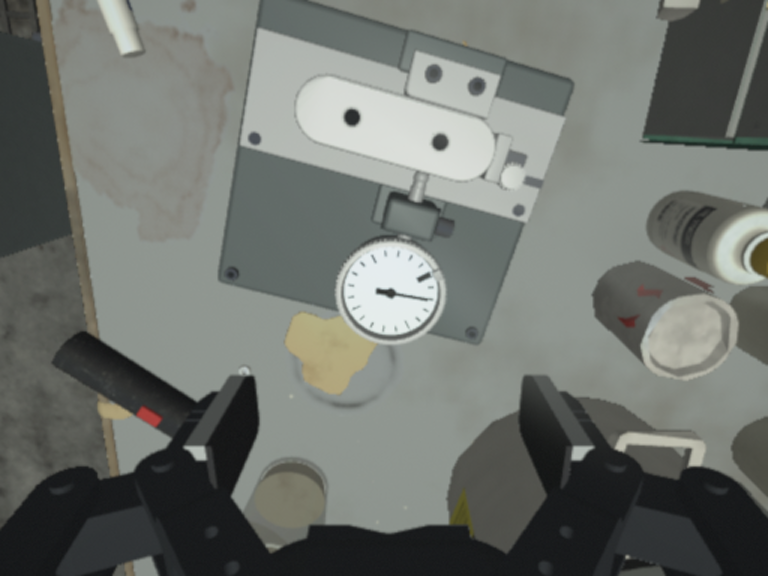

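Run:
```python
from plant import r
from h import *
s=r.observe();c=r.get_calibration("wrist");z=np.load("w10.npz");T=z["T"];p=z["p"]
cv2.imwrite("pics/w10c.png",cv2.resize(p[150:235,215:305][:,:,::-1],(630,595),interpolation=2))
g=cv2.cvtColor(p,cv2.COLOR_RGB2GRAY);m=(g>215).astype(np.uint8);m[:150]=0;m[235:]=0;m[:,:215]=0;m[:,305:]=0
m=cv2.morphologyEx(m,cv2.MORPH_CLOSE,np.ones((5,5)))
k=max(cv2.findContours(m,0,1)[0],key=cv2.contourArea);print(cv2.fitEllipse(k))
e=cv2.fitEllipse(k)[0]
print(w2c(onplane(c,*e,.053,T)).round(1),w2c(onplane(c,260,194.5,.056,T)).round(1))
print("TCP now",w2c(s["position"]).round(1))
```

```text
((259.89813232421875, 192.49974060058594), (58.86458969116211, 59.773948669433594), 98.26040649414062)
[  1.1 -82.3  53. ] [  1.4 -83.   56. ]
TCP now [-1.000e-01 -8.240e+01  1.091e+02]
```

View pics/w10c.png

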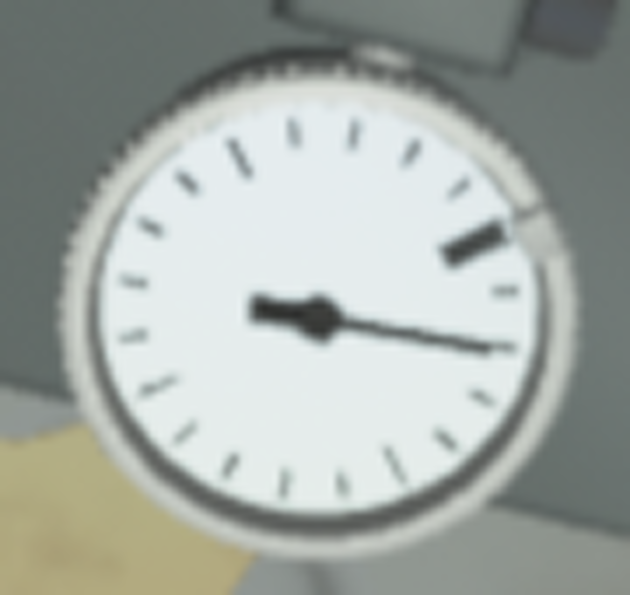

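Call:
step_arm([
  [0,0,0,40,0,1,85],
  [0,0,0,80,0,1,85],
  [0,0,0,105,0,1,85],
  [0,0,0,113,0,1,85],
  [0,0,0,113,0,1,85],
], newtons=25)

```text
time: 14.95
position: [0.5368, -0.0338, -0.004]
tool_rot: [0.706, -0.024, 0.707, 0.025]
force: [-0.1, -0.7, -0.7]
grip_width: 0.0849
```

Call:
step_arm([
  [0,0,0,0,0,0,50],
  [0,0,0,0,0,0,50],
  [0,0,0,0,0,0,50],
  [0,0,0,0,0,0,50],
], newtons=25)

```text
time: 15.45
position: [0.5371, -0.0338, -0.0025]
tool_rot: [0.706, -0.025, 0.707, 0.025]
force: [-1.1, 0.2, 5.6]
grip_width: 0.0588
```

```bash
python3 st.py; python3 cap.py wrist w11
```

```text
t 15.45 comp [  0.96 -81.73  -2.54] yawerr -74.87 Fcomp [-1.15 -0.05  5.59] g 58.8
15.45 [ 0.5371 -0.0338 -0.0025] [[-0.001, -0.069, 0.998], [-0.0, 0.998, 0.069], [-1.0, 0.0, -0.001]] [-1.14  0.18  5.59] 0.05875369614965278 [ 0.21  0.74 -0.3   1.93  0.39  0.54 -0.28]
```

View pics/w11.png

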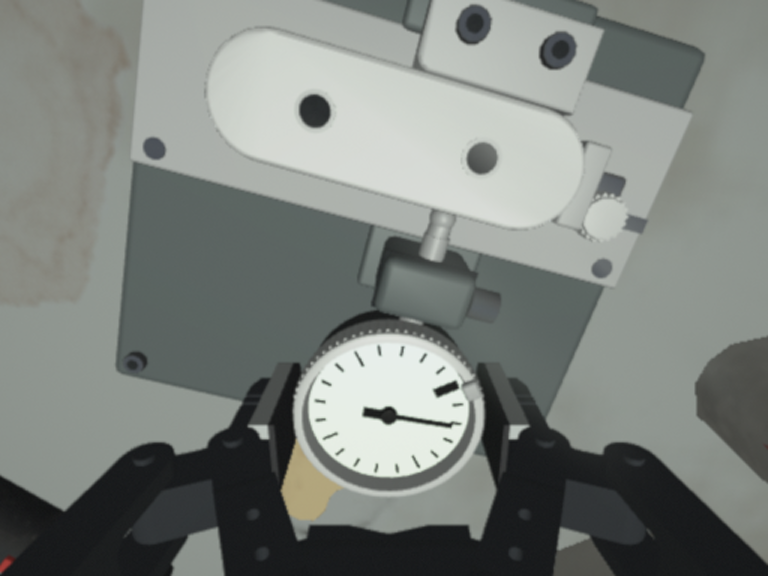

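Call:
step_arm([
  [8,0,0,0,0,0,50],
  [16,0,0,0,0,0,50],
  [24,0,0,0,0,0,50],
  [32,0,0,0,0,0,50],
  [37,0,0,0,0,0,50],
  [37,0,0,0,0,0,50],
])

```text
time: 16.25
position: [0.539, -0.0342, -0.0023]
tool_rot: [0.679, 0.201, 0.677, -0.201]
force: [3.8, -1.0, -5.3]
grip_width: 0.0587
```

```bash
python3 st.py; python3 cap.py wrist w12;python3 - <<'E'
from h import *
p=np.load("w12.npz")["p"];cv2.imwrite("pics/w12c.png",cv2.resize(p[200:345,180:340][:,:,::-1],(640,580),interpolation=2))
E
```

```text
t 16.25 comp [  2.86 -81.77  -2.34] yawerr -111.85 Fcomp [ 3.9  -0.25 -5.26] g 58.7
16.25 [ 0.539  -0.0342 -0.0023] [[0.003, 0.545, 0.839], [-0.0, 0.839, -0.545], [-1.0, 0.001, 0.002]] [ 3.78 -0.99 -5.26] 0.058730904800783815 [ 0.1   0.72 -0.12  1.93  0.17  0.5  -0.72]
```

View pics/w12c.png

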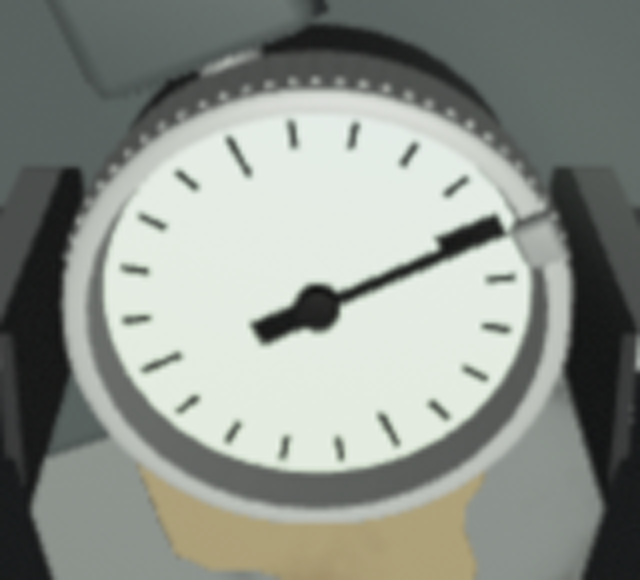

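Call:
step_arm([
  [0,0,0,0,0,0,80],
  [0,0,0,0,0,0,85],
  [0,0,0,0,0,0,85],
  [0,0,0,-30,0,0,85],
  [0,0,0,-80,0,0,85],
  [0,0,0,-115,0,0,85],
])

```text
time: 17.05
position: [0.5388, -0.0339, 0.1147]
tool_rot: [0.679, 0.201, 0.677, -0.2]
force: [0.7, -0.3, -0.7]
grip_width: 0.0849
```

```bash
python3 st.py; python3 cap.py wrist w13;python3 - <<'E'
from h import *
p=np.load("w13.npz")["p"];cv2.imwrite("pics/w13c.png",cv2.resize(p[0:300,130:400][:,:,::-1],(540,600),interpolation=2))
E
```

```text
t 17.05 comp [  2.69 -81.57 114.67] yawerr -111.79 Fcomp [ 0.72 -0.13 -0.66] g 84.9
17.05 [ 0.5388 -0.0339  0.1147] [[0.004, 0.544, 0.839], [-0.0, 0.839, -0.544], [-1.0, 0.002, 0.003]] [ 0.68 -0.27 -0.66] 0.08492002817198206 [ 0.14  0.54 -0.17  1.84  0.13  0.76 -0.68]
```

View pics/w13c.png

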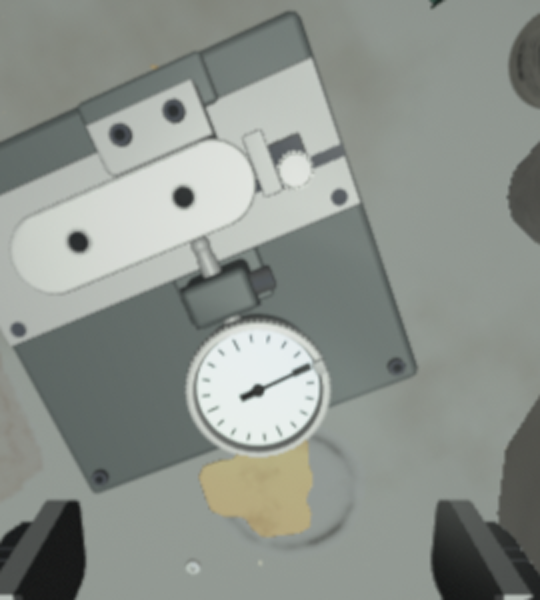

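Run:
```python
from plant import r
from h import *
s=r.observe()
print(row(s,c2w(-43,-2.5,60),YB))
```

```text
[np.float64(-111.8), np.float64(0.74), np.float64(0.36), np.float64(58.5), np.float64(54.5), np.float64(-75.0)]
```

Call:
step_arm([
  [-10,0,0,0,5,-8,75],
  [-20,0,0,0,10,-16,65],
  [-30,0,0,0,15,-24,55],
  [-41,0,0,0,20,-32,55],
  [-51,0,0,5,25,-40,55],
  [-61,0.3,0.2,10,30,-48,55],
  [-72,0.3,0.2,20,36,-56,55],
  [-82,0.5,0.3,30,42,-64,55],
  [-92,0.7,0.3,40,48,-70,55],
  [-102,0.7,0.4,50,54,-75,55],
  [-111.8,0.7,0.4,57,54.5,-75,55],
  [-111.8,0.7,0.4,57,54.5,-75,55],
])

```text
time: 18.6
position: [0.5084, 0.0523, 0.0608]
tool_rot: [0.546, -0.448, 0.547, 0.449]
force: [-0.7, -0.2, -0.5]
grip_width: 0.0549
```

```bash
python3 st.py; python3 cap.py wrist w14
python3 - <<'E'
from plant import r
from h import *
s=r.observe();print(row(s,c2w(-43,-2.5,-10.5),YB))
E
```

```text
t 18.6 comp [-43.81  -2.83  60.81] yawerr -0.09 Fcomp [-0.61 -0.32 -0.54] g 54.9
18.6 [0.5084 0.0523 0.0608] [[-0.002, -0.981, 0.195], [0.001, 0.195, 0.981], [-1.0, 0.002, 0.001]] [-0.66 -0.2  -0.54] 0.054898510876738284 [ 0.29  0.67 -0.66  1.95  0.61  0.73  0.63]
[np.float64(-0.17), np.float64(0.04), np.float64(-0.05), np.float64(71.7), np.float64(-0.5), np.float64(0.2)]
```

View pics/w14.png

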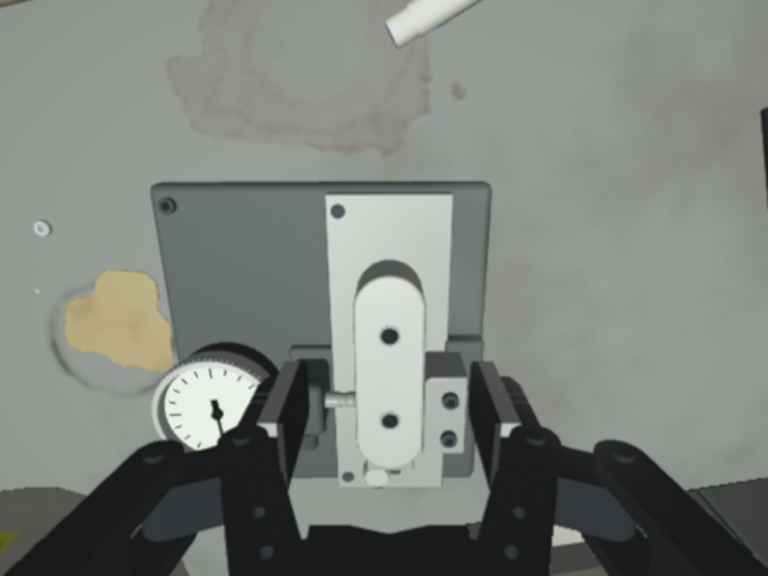

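Call:
step_arm([
  [0,0,0,30,0,0,55],
  [0,0,0,55,0,0,55],
  [0,0,0,68,-0.5,0,55],
  [0,0,0,71.5,-0.5,0,55],
  [0,0,0,71.5,-0.5,0,55],
], newtons=25)

```text
time: 19.27
position: [0.5098, 0.0524, -0.0097]
tool_rot: [0.547, -0.448, 0.547, 0.448]
force: [-0.2, -0.1, 0.6]
grip_width: 0.055
```

Call:
step_arm([
  [0,0,0,0,0,0,40],
  [0,0,0,0,0,0,34],
  [0,0,0,0,0,0,25],
  [0,0,0,0,0,0,25],
], newtons=25)

```text
time: 19.77
position: [0.5102, 0.0524, -0.0091]
tool_rot: [0.547, -0.448, 0.546, 0.448]
force: [-0.3, -1.0, 5.7]
grip_width: 0.0317
```

```bash
python3 st.py
```

```text
t 19.77 comp [-42.11  -2.37  -9.1 ] yawerr -0.19 Fcomp [-0.14 -1.03  5.65] g 31.7
```

Call:
step_arm([
  [0,0,0,-0.8,4,0,22],
  [0,0,0,-0.8,9,0,22],
  [0,0,0,-0.8,15,0,22],
  [0,0,0,-0.8,22,0,22],
  [0,0,0,-0.8,30,0,22],
  [0,0,0,-0.8,38,0,22],
  [0,0,0,-0.8,46,0,22],
  [0,0,0,-1,52,0,22],
  [0,0,0,-10,56,0,22],
  [0,0,0,-30,58,0,22],
  [0,0,0,-55,58,0,22],
], newtons=45)

```text
time: 21.15
position: [0.4527, 0.0638, 0.0466]
tool_rot: [0.547, -0.448, 0.547, 0.448]
force: [0.3, 0.2, -1.2]
grip_width: 0.0309
```

```bash
python3 st.py; python3 cap.py wrist w15
python3 - <<'E'
from plant import r
from h import *
s=r.observe()
# place: bar centre at mat original master spot
a=np.radians(12.9)
for z in(.05,-.029):print(row(s,[.505-.023*np.cos(a),.3796-.023*np.sin(a),z],192.9))
z=np.load("w15.npz");d=z["d"];c=r.get_calibration("wrist");he=c["hand_eye"];K=c["K"]
v,u=np.indices(d.shape)
Pt=np.stack([(u-K[0,2])/K[0,0]*d,(v-K[1,2])/K[1,1]*d,d],-1)@he[:3,:3].T+he[:3,3];Pt*=1000
for vv in range(218,345,12):print(vv,Pt[vv,259].round(1),Pt[vv,245].round(1))
E
```

```text
t 21.15 comp [-100.72   -2.32   46.64] yawerr -0.17 Fcomp [ 0.29  0.22 -1.25] g 30.9
21.15 [0.4527 0.0638 0.0466] [[0.001, -0.981, 0.196], [0.0, 0.196, 0.981], [-1.0, -0.0, 0.001]] [ 0.32  0.16 -1.25] 0.030935360694243665 [ 0.24  0.63 -0.63  2.11  0.66  0.6   0.51]
[np.float64(-24.23), np.float64(0.08), np.float64(0.37), np.float64(-0.0), np.float64(33.7), np.float64(309.4)]
[np.float64(-24.23), np.float64(0.08), np.float64(0.37), np.float64(79.0), np.float64(34.2), np.float64(309.2)]
218 [-49.6  24.8  -0. ] [-46.5  23.4  -6.6]
230 [-61.8  24.6  -0. ] [-59.5  23.5  -6.1]
242 [-63.   19.6  -0. ] [-63.3  19.7  -6. ]
254 [-62.4  13.4  -0. ] [-62.9  13.7  -6.1]
266 [-63.1   7.9  -0. ] [-63.1   7.9  -6.1]
278 [-63.2   1.8  -0. ] [-63.6   2.   -6.2]
290 [-63.6  -4.2  -0. ] [-62.5  -5.   -6.4]
302 [-62.1 -11.9  -0. ] [-63.7 -10.6  -6.4]
314 [-62.8 -18.1  -0. ] [-63.7 -17.3  -6.5]
326 [-63.  -24.8  -0. ] [-62.9 -24.9  -6.6]
338 [-63.3 -31.7  -0. ] [-62.5 -32.4  -6.7]
```

View pics/w15.png

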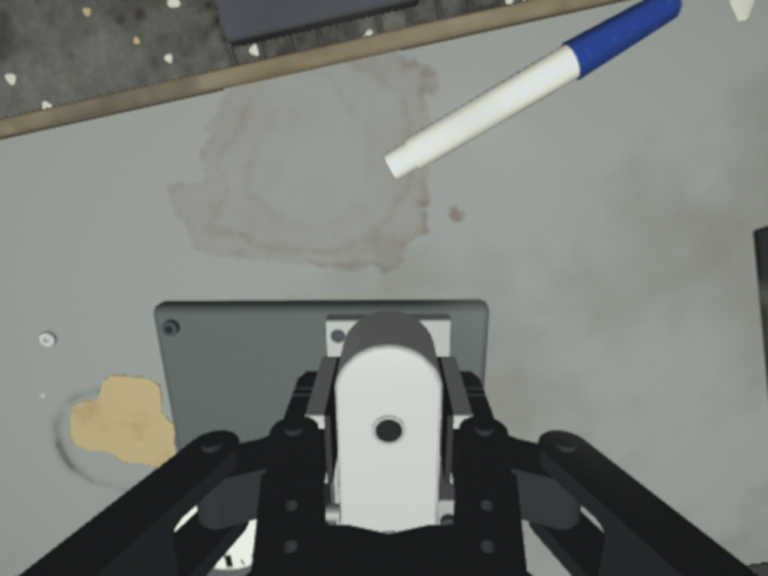

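Call:
step_arm([
  [-6,0,0,-5,6,55,22],
  [-12,0,0,-5,12,110,22],
  [-18,0,0,-5,18,165,22],
  [-24,0,0.3,-5,24,220,22],
  [-24.2,0.1,0.4,-5,30,270,22],
  [-24.2,0.1,0.4,10,34,309,22],
  [-24.2,0.1,0.4,40,34,309,22],
  [-24.2,0.1,0.4,66,34,309,22],
  [-24.2,0.1,0.4,74,34,309,22],
  [-24.2,0.1,0.4,77,34,309,22],
])

```text
time: 22.45
position: [0.4828, 0.3742, -0.0271]
tool_rot: [0.441, -0.553, 0.441, 0.553]
force: [-0.1, -0.4, -2.2]
grip_width: 0.031
```

```bash
python3 st.py; python3 cap.py wrist w16
```

```text
t 22.45 comp [-131.17  308.09  -27.08] yawerr -336.0 Fcomp [-0.01 -0.38 -2.19] g 31.0
22.45 [ 0.4828  0.3742 -0.0271] [[-0.001, -0.975, -0.222], [-0.0, -0.222, 0.975], [-1.0, 0.001, -0.0]] [-0.08 -0.37 -2.19] 0.03099078401050349 [-0.32  0.92 -0.65  1.72  0.76  0.77  0.45]
```

View pics/w16.png

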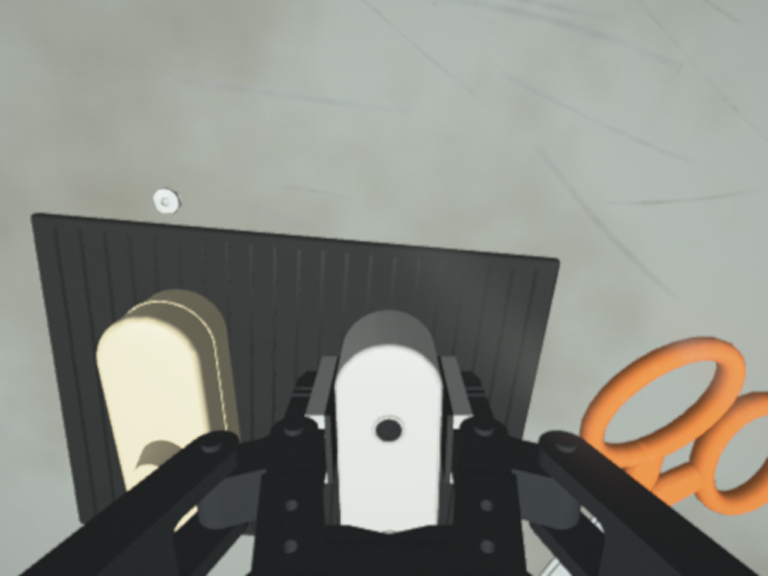

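Master is about 4 mm above the mat. I'll lower it to contact, release and lift.

Call:
step_arm([
  [0,0,0,2,0,0,22],
  [0,0,0,3.7,0,0,22],
  [0,0,0,3.7,0,0,22],
])

```text
time: 22.88
position: [0.4832, 0.3744, -0.0303]
tool_rot: [0.441, -0.553, 0.441, 0.553]
force: [0.4, -0.2, -1.9]
grip_width: 0.0316
```

Call:
step_arm([
  [0,0,0,0,0,0,40],
  [0,0,0,0,0,0,52],
  [0,0,0,0,0,0,52],
  [0,0,0,-20,0,0,52],
  [0,0,0,-60,0,0,52],
  [0,0,0,-100,20,-40,60],
])

```text
time: 23.62
position: [0.4724, 0.3353, 0.0728]
tool_rot: [0.442, -0.553, 0.437, 0.555]
force: [0.4, -1.7, 0.9]
grip_width: 0.06
```

```bash
python3 st.py; python3 cap.py wrist w17; sed 's/w2.npz/w17.npz/;s/w2c/w17c/;s/m\[:150\]=0;m\[245:\]=0;m\[:,:200\]=0;m\[:,320:\]=0/m[330:]=0/' bars.py > bars2.py
```

```text
t 23.62 comp [-133.89  267.84   72.76] yawerr -335.78 Fcomp [ 0.72 -1.56  0.85] g 60.0
23.625 [0.4724 0.3353 0.0728] [[0.002, -0.974, -0.226], [0.007, -0.226, 0.974], [-1.0, -0.004, 0.006]] [ 0.41 -1.67  0.85] 0.05997916889897118 [-0.2   0.76 -0.75  1.76  0.65  0.88  0.55]
```

View pics/w17.png

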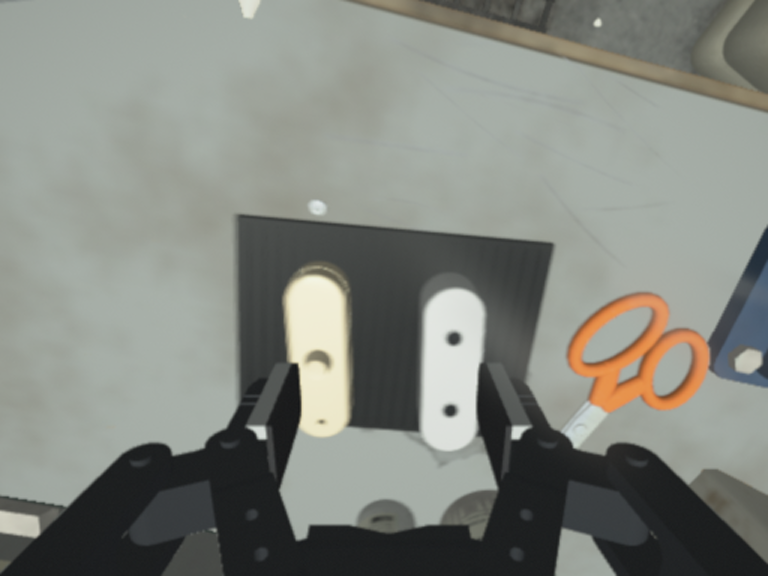

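```bash
python3 - <<'E'
from plant import r
from h import *
s=r.observe();c=r.get_calibration("wrist")
for n,pts in(("w17",[(318,274),(322,437),(286,330),(351,330),(294,405),(352,405)]),("w2",[(348,234),(348,347)])):
    T=np.load(n+".npz")["T"];W=np.array([onplane(c,u/1.5-.17,v/1.5-.17,.031,T) for u,v in pts])[:,:2]
    print(n,(W*1e3).round(1).tolist(),"len",np.linalg.norm(W[1]-W[0]),"c",W[:2].mean(0),"yaw",np.degrees(np.arctan2(*(W[1]-W[0])[::-1])))
E
python3 bars2.py
```

```text
w17 [[467.3, 297.8], [562.9, 317.4], [501.3, 287.0], [493.7, 320.1], [545.5, 298.4], [538.3, 329.8]] len 0.09761944933829445 c [0.51506862 0.30762011] yaw 11.589376612209184
w2 [[466.1, 297.7], [562.9, 317.8]] len 0.09884951402290174 c [0.51447902 0.30772345] yaw 11.71326941730332
master 507.326416015625 378.1632995605469 98.08435821533203 30.386917114257812 12.786177635192871 (281, 193, 41, 108)
casting 479.1152648925781 475.2406005859375 78.26248931884766 65.42842864990234 62.51218032836914 (379, 197, 94, 78)
m0 [0.4385 0.2765 0.004 ]
m1 [0.4229 0.3869 0.004 ]
m2 [0.5053 0.3986 0.004 ]
m3 [0.5206 0.2876 0.004 ]
```

Run:
```python
from plant import r
from h import *
s=r.observe();print(row(s,[.493,.3031,.02],192),row(s,[.493,.3031,-.033],192))
```

```text
[np.float64(0.72), np.float64(-0.18), np.float64(0.33), np.float64(56.6), np.float64(-13.3), np.float64(-27.3)] [np.float64(0.72), np.float64(-0.18), np.float64(0.33), np.float64(109.6), np.float64(-13.0), np.float64(-27.1)]
```

Call:
step_arm([
  [0.7,-0.2,0.3,20,-13,-27,60],
  [0.7,-0.2,0.3,50,-13,-27,60],
  [0.7,-0.2,0.3,50,-13,-27,60],
])

```text
time: 24.05
position: [0.4919, 0.3019, 0.0259]
tool_rot: [0.444, -0.549, 0.446, 0.55]
force: [0.0, 0.7, -0.1]
grip_width: 0.0602
```

```bash
python3 st.py; python3 cap.py wrist w18;  python3 - <<'E'
from plant import r
from h import *
s=r.observe();print(row(s,[.493,.3031,-.033],192))
E
```

```text
t 24.05 comp [-108.26  238.86   25.89] yawerr -336.88 Fcomp [-0.08  0.66 -0.09] g 60.2
24.05 [0.4919 0.3019 0.0259] [[-0.002, -0.978, -0.207], [-0.002, -0.207, 0.978], [-1.0, 0.002, -0.001]] [ 0.04  0.67 -0.09] 0.06024983415799844 [-0.17  0.82 -0.7   1.79  0.71  0.81  0.55]
[np.float64(0.04), np.float64(0.04), np.float64(-0.0), np.float64(60.1), np.float64(-0.7), np.float64(-0.7)]
```

View pics/w18.png

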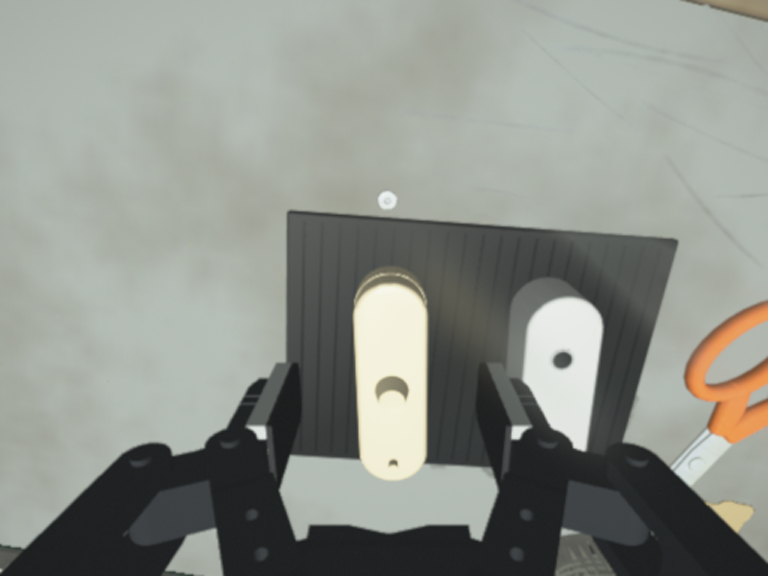

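Call:
step_arm([
  [0,0,0,25,-0.5,1,54],
  [0,0,0,50,-0.5,1,54],
  [0,0,0,59,-0.5,1,54],
  [0,0,0,59,-0.5,1,54],
  [0,0,0,59,-0.5,1,22],
  [0,0,0,59,-0.5,1,22],
  [0,0,0,59,-0.5,1,22],
  [0,0,0,59,-0.5,1,22],
], newtons=40)

```text
time: 25.1
position: [0.4933, 0.3054, -0.0305]
tool_rot: [-0.446, 0.55, -0.444, -0.55]
force: [0.2, -0.6, 6.4]
grip_width: 0.0301
```

```bash
python3 st.py; python3 cap.py wrist w19
python3 - <<'E'
from plant import r
from h import *
s=r.observe()
print(row(s,c2w(-93,-2.3,15),YB))
z=np.load("w19.npz");d=z["d"];c=r.get_calibration("wrist");he=c["hand_eye"];K=c["K"]
v,u=np.indices(d.shape)
Pt=np.stack([(u-K[0,2])/K[0,0]*d,(v-K[1,2])/K[1,1]*d,d],-1)@he[:3,:3].T+he[:3,3];Pt*=1000
for vv in range(218,345,12):print(vv,Pt[vv,259].round(1),Pt[vv,245].round(1))
E
```

```text
t 25.1 comp [-107.61  242.62  -30.48] yawerr -336.81 Fcomp [ 0.31 -0.55  6.37] g 30.1
25.1 [ 0.4933  0.3054 -0.0305] [[0.002, -0.978, -0.209], [0.002, -0.209, 0.978], [-1.0, -0.002, 0.001]] [ 0.2  -0.6   6.37] 0.030136299401172118 [-0.21  0.89 -0.63  1.81  0.79  0.71  0.48]
[np.float64(23.18), np.float64(0.11), np.float64(0.11), np.float64(-46.0), np.float64(82.9), np.float64(-230.8)]
218 [-50.7  25.3  -0.1] [-47.3  23.8  -6.7]
230 [-61.5  24.6  -0.1] [-60.6  24.1  -6.1]
242 [-61.   18.6  -0.1] [-61.3  18.7  -6.2]
254 [-61.1  12.7  -0.1] [-60.6  12.4  -6.3]
266 [-60.8   6.5  -0.1] [-60.9   6.5  -6.3]
278 [-60.9   0.3  -0.1] [-61.6   0.8  -6.4]
290 [-60.6  -6.4  -0.1] [-60.5  -6.5  -6.5]
302 [-61.9 -12.   -0.1] [-61.1 -12.6  -6.6]
314 [-64.2 -16.8  -0.1] [-61.8 -18.9  -6.7]
326 [-70.9 -17.5  -0.1] [-66.  -22.   -6.5]
338 [-70.  -25.   -0.1] [-61.3 -33.5  -6.9]
```

View pics/w19.png

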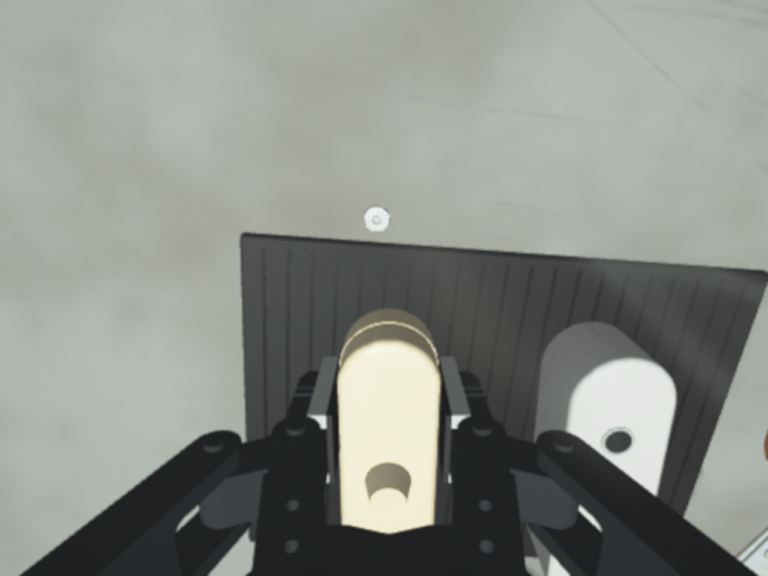

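Call:
step_arm([
  [0,0,0,-25,0,0,22],
  [0,0,0,-60,0,0,22],
  [0,0,0,-70,15,-45,22],
  [6,0,0,-70,32,-95,22],
  [12,0,0,-70,50,-145,22],
  [18,0,0,-65,68,-195,22],
  [23,0.1,0.1,-58,80,-231,22],
  [23.2,0.1,0.1,-46,83,-231,22],
  [23.2,0.1,0.1,-46,83,-231,22],
])

```text
time: 26.28
position: [0.4595, 0.0627, 0.0145]
tool_rot: [0.546, -0.449, 0.546, 0.45]
force: [0.3, 0.3, -1.2]
grip_width: 0.0307
```

```bash
python3 st.py; python3 cap.py wrist w20
python3 - <<'E'
from plant import r
from h import *
s=r.observe();print(row(s,c2w(-83,-2.1,-7.3),YB))
p=np.load("w20.npz")["p"]
cv2.imwrite("pics/w20c.png",cv2.resize(p[190:260,195:325][:,:,::-1],(780,420),interpolation=2))
E
```

```text
t 26.27 comp [-93.79  -2.05  14.53] yawerr 0.06 Fcomp [ 0.25  0.4  -1.18] g 30.7
26.275 [0.4595 0.0627 0.0145] [[-0.001, -0.981, 0.192], [0.001, 0.192, 0.981], [-1.0, 0.001, 0.001]] [ 0.32  0.35 -1.18] 0.030689781519116884 [ 0.2   0.69 -0.57  2.11  0.73  0.54  0.46]
[np.float64(0.12), np.float64(0.09), np.float64(-0.01), np.float64(22.3), np.float64(-10.3), np.float64(-1.1)]
```

View pics/w20c.png

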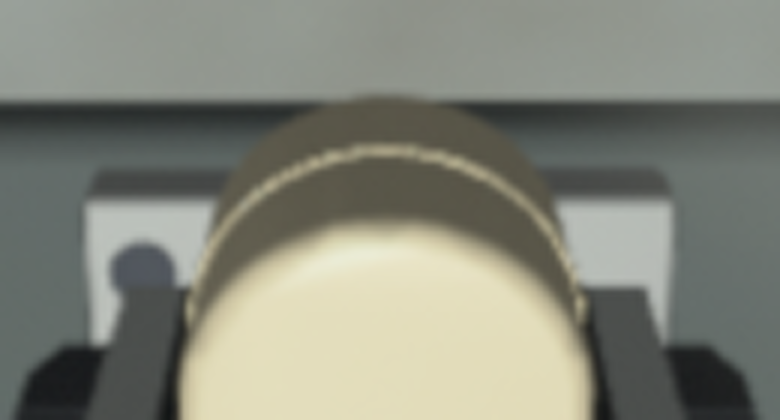

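Call:
step_arm([
  [0,0,0,10,0,-1.2,22],
  [0.1,0,0,19,-2,-1.2,22],
  [0.1,0,0,21.8,-6,-1.2,22],
  [0.1,0,0,21.8,-11,-1.2,22],
  [0.1,0,0,21.8,-16,-1.2,22],
  [0.1,0,0,21.8,-19,-1.2,22],
])

```text
time: 27.08
position: [0.4794, 0.0587, -0.0066]
tool_rot: [0.547, -0.449, 0.546, 0.449]
force: [-0.3, -0.6, -0.8]
grip_width: 0.03
```

```bash
python3 st.py
```

```text
t 27.07 comp [-73.58  -2.12  -6.62] yawerr -0.01 Fcomp [-0.23 -0.64 -0.83] g 30.0
```

Call:
step_arm([
  [0,0,0,0.5,-2,0,22],
  [0,0,0,0.5,-4,0,22],
  [0,0,0,0.5,-6,0,22],
  [0,0,0,0.5,-8,0,22],
])

```text
time: 27.58
position: [0.4863, 0.058, -0.0072]
tool_rot: [0.546, -0.448, 0.545, 0.45]
force: [-3.3, 2.1, -1.9]
grip_width: 0.0301
```

Call:
step_arm([
  [0,0,0,0,-2,0,22],
  [0,0,0,0,-4,0,22],
  [0,0,0,0,-6,0,22],
  [0,0,0,0,-8,0,22],
])

```text
time: 28.08
position: [0.4942, 0.0565, -0.0073]
tool_rot: [0.546, -0.448, 0.546, 0.45]
force: [-2.7, 1.4, -1.2]
grip_width: 0.0304
```

```bash
python3 st.py
```

```text
t 28.07 comp [-58.59  -1.49  -7.29] yawerr 0.06 Fcomp [-2.94  0.86 -1.17] g 30.4
```

Call:
step_arm([
  [0,0,0,0,-2,-0.4,22],
  [0,0,0,0,-4,-0.4,22],
  [0,0,0,0,-6,-0.4,22],
  [0,0,0,0,-8,-0.4,22],
  [0,0,0,0,-10,-0.4,22],
  [0,0,0,0,-12,-0.4,22],
])

```text
time: 28.82
position: [0.5061, 0.054, -0.0073]
tool_rot: [0.546, -0.448, 0.545, 0.45]
force: [-1.2, 2.2, -0.9]
grip_width: 0.0307
```

```bash
python3 st.py
```

```text
t 28.82 comp [-46.43  -1.6   -7.27] yawerr 0.07 Fcomp [-1.63  1.96 -0.94] g 30.7
```

Call:
step_arm([
  [0,0,0,0,-1,0,22],
  [0,0,0,0,-2,0,22],
  [0,0,0,0,-3,0,22],
])

```text
time: 29.2
position: [0.509, 0.0534, -0.0073]
tool_rot: [0.546, -0.448, 0.545, 0.45]
force: [-2.4, 3.2, -1.5]
grip_width: 0.0305
```

Call:
step_arm([
  [0,0,0,0,-1,0,22],
  [0,0,0,0,-2,0,22],
])

```text
time: 29.45
position: [0.5111, 0.053, -0.0073]
tool_rot: [0.546, -0.448, 0.545, 0.45]
force: [-1.3, 2.4, -1.5]
grip_width: 0.0302
```

Call:
step_arm([
  [0,0,0,0,-1,0,22],
  [0,0,0,0,-2,0,22],
])

```text
time: 29.7
position: [0.5129, 0.0526, -0.0073]
tool_rot: [0.546, -0.448, 0.545, 0.45]
force: [-3.8, 2.2, -0.3]
grip_width: 0.0304
```

```bash
python3 st.py
```

```text
t 29.7 comp [-39.52  -1.66  -7.3 ] yawerr 0.08 Fcomp [-4.14  1.48 -0.34] g 30.4
```

Force is rising where the stop is expected. Two more small probes.

Call:
step_arm([
  [0,0,0,0,-1,0,22],
  [0,0,0,0,-2,0,22],
])

```text
time: 29.95
position: [0.5127, 0.0526, -0.0074]
tool_rot: [0.545, -0.448, 0.546, 0.451]
force: [-6.0, 2.8, 2.6]
grip_width: 0.0304
```

Call:
step_arm([
  [0,0,0,0,-1,0,22],
  [0,0,0,0,-2,0,22],
])

```text
time: 30.2
position: [0.5126, 0.0525, -0.0074]
tool_rot: [0.544, -0.447, 0.547, 0.452]
force: [-6.6, 3.4, 3.3]
grip_width: 0.0305
```

```bash
python3 st.py
```

```text
t 30.2 comp [-39.79  -1.79  -7.44] yawerr 0.15 Fcomp [-7.11  2.05  3.26] g 30.5
```

Call:
step_arm([
  [0,0,0,0,0,0,40],
  [0,0,0,0,0,0,50],
  [0,0,0,0,0,0,50],
  [0,0,0,-15,0,0,50],
  [0,0,0,-50,0,0,50],
  [0,0,0,-100,20,20,50],
  [0,0,0,-140,50,40,70],
  [0,0,0,-150,50,60,85],
  [0,0,0,-150,50,60,85],
])

```text
time: 31.32
position: [0.4774, 0.1221, 0.1442]
tool_rot: [0.545, -0.448, 0.546, 0.452]
force: [0.2, -1.2, -0.8]
grip_width: 0.0851
```

```bash
python3 st.py; python3 cap.py wrist w21;python3 - <<'E'
from h import *
p=np.load("w21.npz")["p"];cv2.imwrite("pics/w21c.png",cv2.resize(p[130:330,40:270][:,:,::-1],(690,600),interpolation=2))
E
```

```text
t 31.32 comp [-87.79  59.7  144.2 ] yawerr 0.27 Fcomp [ 0.42 -1.13 -0.77] g 85.1
31.325 [0.4774 0.1221 0.1442] [[-0.005, -0.982, 0.189], [0.003, 0.189, 0.982], [-1.0, 0.005, 0.002]] [ 0.19 -1.19 -0.77] 0.08509218526707941 [ 0.23  0.54 -0.78  1.91  0.48  0.89  0.59]
```

View pics/w21.png

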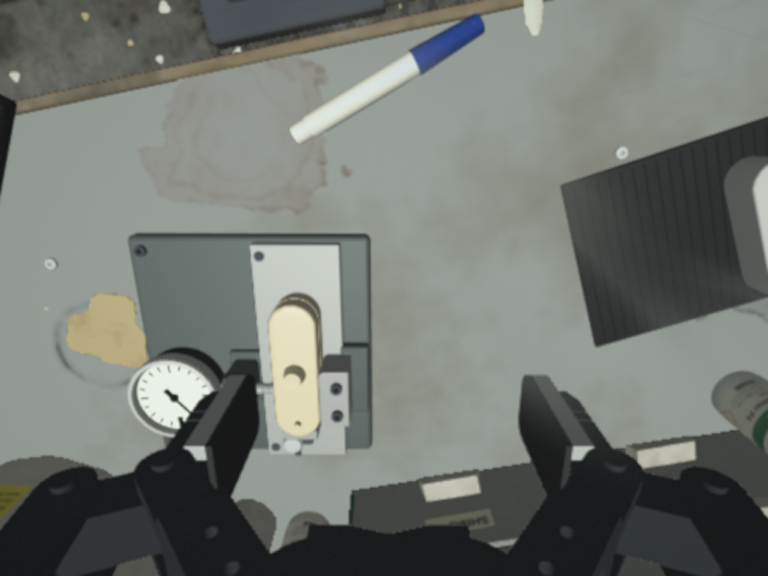

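View pics/w21c.png

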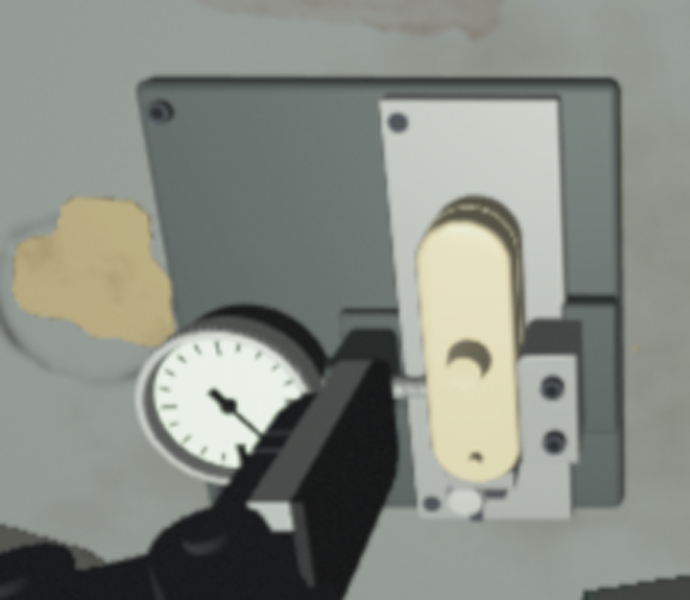

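Call:
step_arm([
  [0,0,0,-10,5,-35,85],
  [0,0,0,-20,10,-70,85],
  [0,0,0,-30,10,-104,85],
  [0,0,0,-30,10,-104,85],
])

```text
time: 31.88
position: [0.4466, 0.0151, 0.1715]
tool_rot: [0.544, -0.445, 0.551, 0.45]
force: [0.3, 0.1, -1.1]
grip_width: 0.085
```

```bash
python3 st.py; python3 cap.py wrist w22;python3 - <<'E'
from h import *
p=np.load("w22.npz")["p"];cv2.imwrite("pics/w22c.png",cv2.resize(p[140:320,165:365][:,:,::-1],(660,594),interpolation=2))
E
```

```text
t 31.88 comp [-97.26 -51.32 171.48] yawerr -0.34 Fcomp [ 0.24  0.17 -1.13] g 85.0
31.875 [0.4466 0.0151 0.1715] [[-0.011, -0.98, 0.199], [-0.001, 0.199, 0.98], [-1.0, 0.011, -0.003]] [ 0.27  0.12 -1.13] 0.08497905725462562 [ 0.51  0.45 -0.84  1.99  0.42  0.9   0.82]
```

View pics/w22c.png

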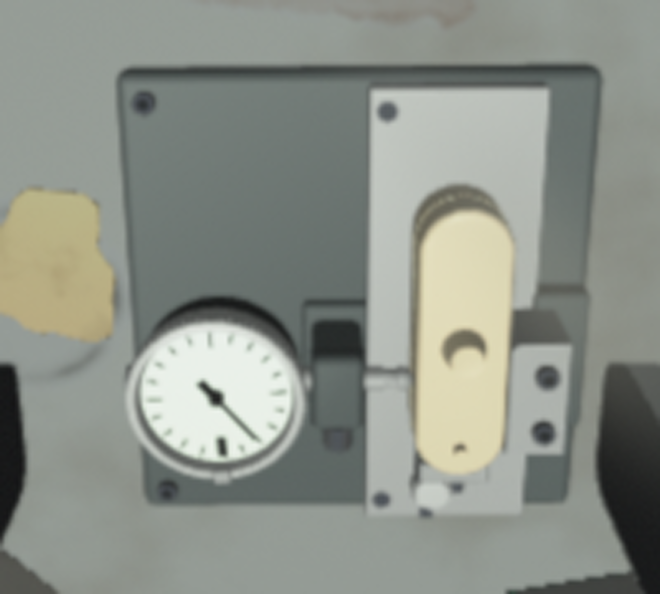

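```bash
python3 -c "
from plant import r
print(r.hand_in())"
```

```text
the job is handed in; nothing more can be done
None
```

The job is handed in at about 32 s of the 72 s allowed. The casting is home in the comparator to be read, and the master is back on the mat.

- **Master:** I slid it in until it met the stop at about 8 N and let it go. I then turned the bezel about 37° clockwise until the zero mark stood under the pointer, with the two visibly in line after release. The master then went back on the mat.
- **Casting:** I slid it in the same way and met the stop at about 7 N, within a millimetre of where the master's contact had put it.

**Last checks:** In the final picture the casting lies along the anvil and up to the stop, untouched by the robot. The pointer is about 37° from the zero mark, about what a reading of 2.5 rad should give. The mark is within about 6° of the comparator's x axis. The master was last seen flat on the mat just after I laid it there, and I did not measure the bystanders again at the end.

**Disagreements:** The real fingertips sit about 40 mm behind the stated TCP, so my first grasp closed in the air above the master. I measured the offset from the depth image and corrected for it. My first estimate of the comparator's position was also 1–2 mm off sideways, which I corrected from the later wrist views.

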